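Reassemble the coolant intake filter

ROBOT

A 7-joint arm with a two-finger parallel gripper is mounted at the origin on a cart in front of the work surface, level with it; the furniture and walls round the work are solid. World frame = base frame: x ahead of the robot, y to its left, z up, the work surface at z = 0. Lengths are in m, angles in rad, forces in N, time in s.
With the tool pointing down it reaches from about 0.425 to 0.925 m from the base axis. Payload 6.8 kg.
Tool frame: the origin (TCP) lies at the centre of the arm's flange, where the gripper is bolted on; the fingertips stand 173 mm ahead of it and the grasp point (between the pads) lies 155 mm ahead of it; z points along the fingers, y is the direction in which the jaws open and shut (so a half turn about z gives the same grasp; the last joint's range is limited). The gripper opens to 85 mm and grips with 20 to 120 N. Pads are 22 mm wide; open, the fingers measure 114 mm over their backs; the gripper's body (76 mm by 85 mm) begins 54 mm behind the grasp point. The pads swing forward as they close: fully open they stand 13 mm farther back than shut.
Start: joints at [-0.108, 0.477, 0.022, 1.555, -0.011, 1.109, -0.083], TCP at [0.675, 0, 0.405] pointing down, gripper open.
Joint ranges: [-2.96, 2.96], [-0.34, 2.1], [-1.41, 1.46], [0.24, 2.44], [-1.37, 4.51], [0.17, 1.92], [-2.96, 2.96]. Speed limits (rad/s): [2.39, 2.39, 3.14, 3.14, 3.14, 3.14, 3.14].

INTERFACE

Orientations are given as a rotation vector (axis times angle).
In Python, from bench import readout, grab_frame, camera_model, r gives the robot as it stands.
- The arm moves only by the tool apply_moves, never from a script. Its argument "deltas" is a list of rows, each an object with "xyz": the shift along the world's x, y, z in m, a list of three; "turn": the turn about the world's z in rad. In form: [{"xyz": [dx, dy, dz], "turn": turn}, ...]. A call has 1 to 12 rows; each row shifts and turns the commanded pose from where the row before left it; what a row does not reach is not made up. A row lasts 1/12 s, in which the tool goes at most 41.7 mm and 7.16 degrees, less where a joint would pass 70% of its speed; a pose out of reach is approached as far as the arm can. A call with a gripper value outside its range is refused whole. "claw" is the gripper's target within -1 to 1 (shut at 1, half-way at 0, fully open at -1), set as the call begins (left out, the last holds). The fingers move at their own pace and stop on an object; "squeeze" is the grip in N (left out, the last holds). Time passes only in rows, so rows that do not move let the fingers close. It gives the time, the measured TCP pose, the force and the opening at its end, in the units of the state.
- readout.get_obs(): the state, without advancing time (a new reading comes with each control period).
- grab_frame(name): name is "scene" or "side" or "wrist"; returns the picture (400x640x3 uint8, red, green, blue); there is no depth.
- camera_model(name): a dict with "intrinsics" (3x3 intrinsics, pixels), "R" (3x3) and "t" (3): a world point X has camera coordinates R X + t. Camera axes: x right, y down, z forward; pixel columns grow to the right and rows downward; lengths in m; the calibration is good to about 2 mm. A picture is of the moment at which its call begins: read the wrist's pose just before it. camera_model takes no time and is no camera call; for the wrist camera it gives the pose at the moment of the call.
- r.hand_in(): hands the job in, once; it reports no verdict.
The state is a dict: "clock": time; "joints": joint angles; "qvel": joint speeds; "tau": joint torques, N m; "tcp_pos": TCP position; "orientation": TCP orientation; "contact_force": force on the tool from outside, world axes, zero at the start; "moment": the same for the moment, N m; "grip_width": finger opening in m.
Only numpy, scipy, OpenCV 4.12 (cv2) and the standard library are available. Lean on these libraries where they do the work, as an engineer would, in place of code of your own. Each camera call takes 0.05 s, during which the arm holds its last target.

TASK

Put the saw's coolant intake filter back together on its base: first the brass seat ring in the recess, then the clean white cartridge over the post, then the perforated guard sleeve round the cartridge and down onto the ring's flange, and last the blue cover on top. Set every part fully home, upright and level, without letting it drop, and leave the used brown cartridge where it lies.

Things in the scene. Friction and masses are not known exactly. Their poses are not given: they have to be found in the camera images.
- filter_base: cast aluminium base, fixed: round foot 112 mm across, 80 mm barrel 45 mm high, brass nipple along its +y to 67 mm from the axis at 24 mm height. Round recess in its top, 62 mm across (67 at the bevelled lip), 5 mm deep, floor 40 mm above the bench. In its middle a 12 mm steel post, tapered tip 86 mm above the bench. Origin: on the axis at bench level; z up.
- seat_ring: brass seat ring lying flat: 58 mm flange, 14 mm high, below; on it a raised face of 49 mm diameter up to a total height of 20 mm; bore 18 mm. Goes in the base's recess round the post, raised face up as it starts. About 0.2 kg. Origin: on the axis at the underside; z up.
- clean_cartridge: clean pleated filter cartridge, white all over, upright: 42 mm diameter, 50 mm high, 16 mm bore through it. Goes over the post and stands on the seat ring's raised face, same end up as it starts. About 0.06 kg. Origin: on the axis at the underside; z up.
- used_cartridge: used, dirty brown pleated cartridge, otherwise like the clean one (42 mm diameter, 50 mm high, upright); not to be used or moved. Origin: on the axis at the underside; z up.
- guard_sleeve: guard sleeve, upright open tube of bright steel with rows of dark perforations: 58 mm outside, 52 mm inside, 62 mm high. Goes round the cartridge and the ring's 49 mm raised face and rests on the ring's flange, same end up as it starts; its rim then stands 6 mm above the cartridge. About 0.12 kg. Origin: on the axis at the lower end; z up.
- cover: blue cover standing on its spigot: steel spigot of 48 mm diameter, 4 mm high, below; blue disc of 58 mm diameter from 4 to 12 mm height; black round knob of 26 mm diameter from 12 to 32 mm height. The spigot goes into the sleeve's top and the disc rests on its rim. About 0.15 kg. Origin: on the axis at the spigot's underside; z up.
There are look-alikes about, which are no part of the job. Of the things shaped like the clean_cartridge, the white one is meant. Leave any grey look-alike of the seat_ring alone.

How it is judged:
By the outcome, as a careful person would: the job done as asked, in the order asked, and still so for the second after the job is handed in, with the robot touching nothing.
It also fails if it takes over 128 s, if anything falls off the work surface, if the arm or the gripper's body presses on something with over 40 N, if the wrist force passes 120 N, or if a joint passes its speed limit or range.

## Working session

There is one attempt and no reset: what is moved stays moved. The work goes in short steps, Python scripts to look and compute and a tool call to move; the robot and the scene stay as the last step left them, time stands still between calls to the robot, and variables do not carry over. Pictures are saved under pics/ and viewed, and the job is handed in when it is done.

Besides the shell and the picture viewer there is one more tool, called by a JSON object that holds its "api" and its "payload", one argument or row to a line. apply_moves: Moves the arm, as the interface text tells. Its arguments: {"type":"object","properties":{"deltas":{"type":"array"},"claw":{"type":"number"},"squeeze":{"type":"number"}},"required":["deltas"]}

```bash
ls; mkdir -p pics; python3 - <<'E'
from bench import readout, grab_frame, camera_model, r
import cv2
o=readout.get_obs(); print(o)
for n in ["scene","side","wrist"]:
    f=grab_frame(n); cv2.imwrite(f"pics/{n}0.png",f[:,:,::-1]); m=camera_model(n); print(n,m)
E
```

```text
pics
{'clock': 0.0, 'joints': array([-0.1081181 ,  0.4778084 ,  0.02235907,  1.55646708, -0.01149162,
        1.10927863, -0.08307083]), 'qvel': array([ 6.47432232e-05, -1.38911589e-03, -1.01972767e-03,  7.53588816e-04,
       -2.26465285e-04, -2.95803054e-04,  2.33821590e-04]), 'tau': array([-5.45967814e-04, -5.96443820e+01,  1.60769675e+00, -2.81194621e+01,
        1.24063640e-02,  9.39900521e-03,  2.20753498e-05]), 'tcp_pos': array([6.74722688e-01, 8.98621950e-06, 4.03713637e-01]), 'orientation': array([-2.22054278e+00, -2.22066551e+00,  2.19795195e-03]), 'contact_force': array([ 0.03297829,  0.30929785, -0.44786021]), 'moment': array([-0.0134703 , -0.00938311, -0.00446279]), 'grip_width': 0.08550639587465628}
scene {'intrinsics': array([[478.15456724,   0.        , 321.26644508],
       [  0.        , 478.15456724, 198.86056453],
       [  0.        ,   0.        ,   1.        ]]), 'R': array([[ 0.63332861, -0.77369624, -0.01700031],
       [-0.48759628, -0.38188291, -0.78512121],
       [ 0.6009532 ,  0.50552901, -0.61910877]]), 't': array([-0.34478097,  0.28560962,  1.07772954])}
side {'intrinsics': array([[369.5875865 ,   0.        , 315.29569424],
       [  0.        , 369.5875865 , 199.7951072 ],
       [  0.        ,   0.        ,   1.        ]]), 'R': array([[-0.99100288, -0.13329624,  0.01205809],
       [-0.08790943,  0.58033155, -0.80962165],
       [ 0.10092183, -0.80339741, -0.58682824]]), 't': array([0.51706669, 0.09226475, 0.81765832])}
wrist {'intrinsics': array([[285.75336405,   0.        , 322.62492209],
       [  0.        , 285.75336405, 198.04093708],
       [  0.        ,   0.        ,   1.        ]]), 'R': array([[ 9.99999718e-01, -2.86386433e-04, -6.93783642e-04],
       [-5.57340173e-05, -9.50125389e-01,  3.11868147e-01],
       [-7.48496259e-04, -3.11868021e-01, -9.50125138e-01]]), 't': array([-0.67364306, -0.03990984,  0.37977436])}
```

View pics/scene0.png

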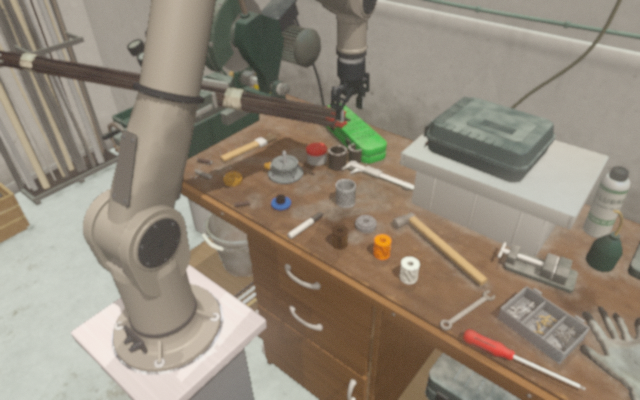

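View pics/side0.png

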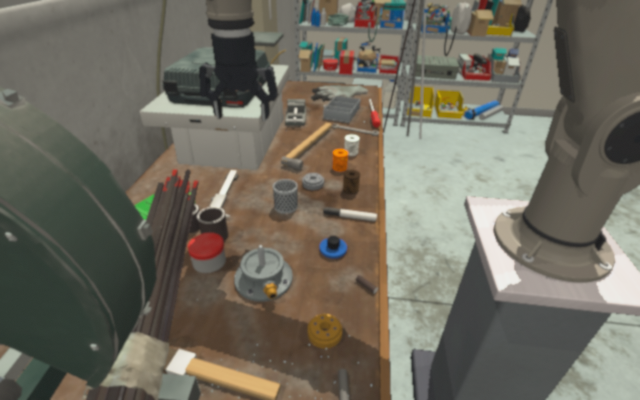

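View pics/wrist0.png

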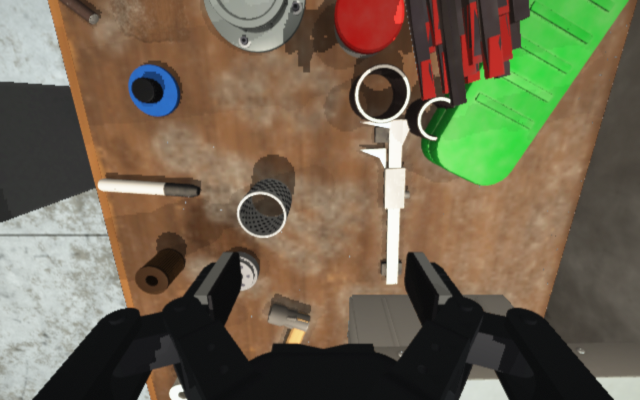

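The scene view shows the base (285,168), brass ring (233,180), cover (281,203), sleeve (345,193), a grey look-alike ring (367,224) and the used brown cartridge (341,236). It also shows an orange cartridge (383,246), the white cartridge (410,270), and a bar bundle overhead. Next I'll get rough positions.

```bash
cat > h.py <<'E'
import numpy as np, cv2
from bench import readout, grab_frame, camera_model, r
def ray(m,u,v):
    R=np.array(m["R"]);t=np.array(m["t"]);K=np.array(m["intrinsics"])
    d=R.T@np.linalg.solve(K,[u,v,1.]);return -R.T@t,d/np.linalg.norm(d)
def plane(m,u,v,z):
    c,d=ray(m,u,v);return c+d*(z-c[2])/d[2]
def proj(m,X):
    q=np.array(m["intrinsics"])@(np.array(m["R"])@np.array(X)+m["t"]);return q[:2]/q[2]
def two(m1,p1,m2,p2):
    c1,d1=ray(m1,*p1);c2,d2=ray(m2,*p2)
    s=np.linalg.lstsq(np.c_[d1,-d2],c2-c1,rcond=None)[0]
    a=c1+s[0]*d1;b=c2+s[1]*d2;return (a+b)/2,np.linalg.norm(a-b)
def snap(n,f):
    m=camera_model(n);im=grab_frame(n)[:,:,::-1].copy();cv2.imwrite("pics/"+f,im);return m,im
E
python3 - <<'E'
from h import *
s=camera_model("scene");d=camera_model("side")
np.set_printoptions(precision=3,suppress=True)
for n,a,b in [("base tip",(285,152),(264,250)),("ring",(233,180),(325,331)),("cover knob",(281,198),(334,242)),("sleeve top",(346,183),(285,183)),("white top",(410,261),(352,139)),("brown top",(341,227),(352,174)),("rod end",(340,118),(185,175)),("orange",(383,238),(340,153)),("greyring",(367,222),(313,180)),("redtub",(317,148),(206,242))]:
    print(n,*two(s,a,d,b))
w=camera_model("wrist"); c,dd=ray(w,320,200);print(c,dd)
E
python3 -c "
import cv2
for n in ['scene','side']:
    a=cv2.imread(f'pics/{n}0.png')
    a=a[100:300,170:450] if n=='scene' else a[150:370,130:400]
    cv2.imwrite(f'pics/{n}0c.png',cv2.resize(a,None,fx=2.7,fy=2.7,interpolation=2))"
```

```text
base tip [0.596 0.192 0.079] 0.013151507425897766
ring [0.467 0.297 0.004] 0.003068960949556095
cover knob [0.472 0.096 0.025] 0.0065926317310305025
sleeve top [ 0.602 -0.044  0.068] 0.003914575952598431
white top [ 0.461 -0.342  0.049] 0.009689976702512145
brown top [ 0.451 -0.138  0.052] 0.012190984956781413
rod end [0.765 0.101 0.162] 0.002514212723290097
orange [ 0.488 -0.246  0.05 ] 0.007887942532141444
greyring [ 0.552 -0.155  0.012] 0.007141227207551434
redtub [0.72  0.161 0.049] 0.0018578711021412498
[0.674 0.08  0.373] [-0.01  -0.318 -0.948]
```

View pics/scene0c.png

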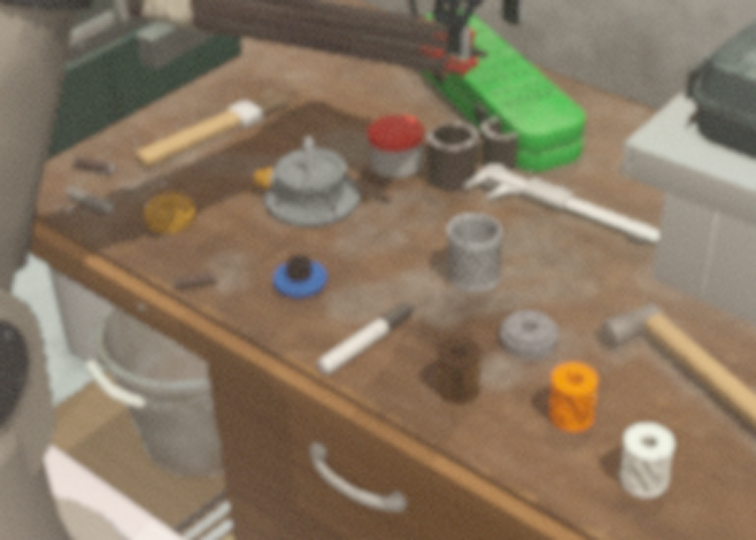

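View pics/side0c.png

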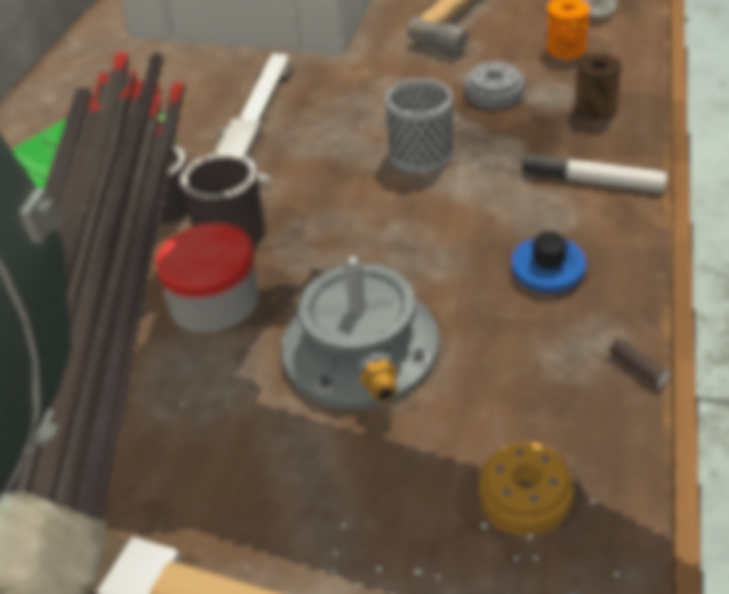

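```bash
python3 - <<'E'
from h import *
s=camera_model("scene");d=camera_model("side");w=camera_model("wrist")
np.set_printoptions(precision=3,suppress=True)
print("strap",*two(s,(235,98),d,(137,348)))
print("strap low edge/right",*two(s,(235,106),d,(165,340)))
print("end wrist/side",*two(w,(430,103),d,(195,188)))
for z in (.12,.16,.2): print(z,plane(d,198,183,z),plane(d,180,265,z),plane(d,167,335,z),plane(w,420,90,z),plane(w,410,0,z))
print("base center wrist",[plane(w,253,5,z) for z in (.04,)])
print("sleeve wrist",plane(w,262,214,.062))
print("cover knob",plane(w,147,90,.032),"disc",plane(w,153,90,.012))
E
```

```text
strap [0.661 0.463 0.164] 0.008666883633397444
strap low edge/right [0.64  0.442 0.151] 0.01119080451673843
end wrist/side [0.763 0.081 0.119] 0.0022370316801498653
0.12 [0.762 0.063 0.12 ] [0.699 0.292 0.12 ] [0.663 0.413 0.12 ] [0.754 0.092 0.12 ] [0.74  0.155 0.12 ]
0.16 [0.732 0.12  0.16 ] [0.675 0.327 0.16 ] [0.642 0.437 0.16 ] [0.742 0.09  0.16 ] [0.73  0.144 0.16 ]
0.2 [0.702 0.177 0.2  ] [0.651 0.363 0.2  ] [0.621 0.461 0.2  ] [0.729 0.088 0.2  ] [0.719 0.132 0.2  ]
base center wrist [array([0.604, 0.175, 0.04 ])]
sleeve wrist [ 0.603 -0.041  0.062]
cover knob [0.477 0.096 0.032] disc [0.473 0.096 0.012]
```

{"api": "apply_moves", "payload": {
  "deltas": [
    {"xyz": [-0.022, 0.032, -0.007], "turn": 0},
    {"xyz": [-0.022, 0.032, -0.007], "turn": 0},
    {"xyz": [-0.022, 0.032, -0.007], "turn": 0},
    {"xyz": [-0.022, 0.032, -0.007], "turn": 0},
    {"xyz": [-0.022, 0.032, -0.007], "turn": 0},
    {"xyz": [-0.022, 0.032, -0.007], "turn": 0},
    {"xyz": [-0.01, 0.02, 0], "turn": 0},
    {"xyz": [0, 0, 0], "turn": 0},
    {"xyz": [0, 0, 0], "turn": 0},
    {"xyz": [0, 0, 0], "turn": 0}
  ]
}}

```text
clock: 0.98
tcp_pos: [0.5334, 0.2113, 0.3627]
orientation: [2.222, 2.22, -0.0]
contact_force: [-0.2, -0.1, 0.3]
grip_width: 0.0853
```

```bash
python3 - <<'E'
from h import *
m,im=snap("wrist","w1.png"); o=readout.get_obs(); print(o["tcp_pos"],o["orientation"],o["contact_force"],o["clock"],abs(o["qvel"]).max())
np.save("w1.npy",m,allow_pickle=True)
E
```

```text
[0.53371628 0.21067607 0.36270139] [ 2.22314407e+00  2.21861383e+00 -4.12636361e-04] [ 0.73133014 -0.21918196 -0.29689557] 1.0333 0.009110290906112595
```

View pics/w1.png

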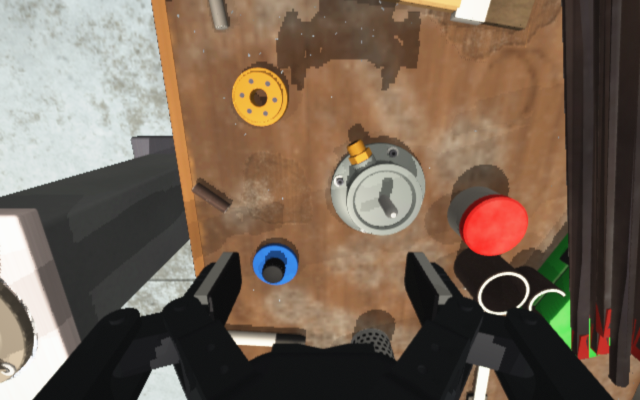

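```bash
python3 - <<'E'
from h import *
m=np.load("w1.npy",allow_pickle=True).item(); im=cv2.imread("pics/w1.png")
np.set_printoptions(precision=4,suppress=True)
hsv=cv2.cvtColor(im,cv2.COLOR_BGR2HSV)
def blob(mask,near):
    cs,_=cv2.findContours(mask,cv2.RETR_EXTERNAL,cv2.CHAIN_APPROX_NONE)
    cs=[c for c in cs if cv2.contourArea(c)>80]
    return min(cs,key=lambda c:np.hypot(*(c.reshape(-1,2).mean(0)-near)))
y=cv2.inRange(hsv,(15,120,90),(32,255,255)); c=blob(y,(260,97)); e=cv2.fitEllipse(c); print("ring",e,plane(m,*e[0],.012))
b=cv2.inRange(hsv,(100,120,60),(125,255,255)); c=blob(b,(276,263)); e=cv2.fitEllipse(cv2.convexHull(c)); print("cover",e,plane(m,*e[0],.010))
print("post tip",plane(m,393,215,.086))
cv2.imwrite("pics/b1.png",cv2.resize(im[120:260,310:450],None,fx=4.2,fy=4.2,interpolation=2))
# edge points of barrel top
g=cv2.GaussianBlur(cv2.cvtColor(im,cv2.COLOR_BGR2GRAY),(3,3),0)
for guess in [(.597,.187)]:
  for rad in (.031,.0335,.040):
    pts=[proj(m,(guess[0]+rad*np.cos(a),guess[1]+rad*np.sin(a),.045)) for a in np.linspace(0,6.28,60)]
    cv2.polylines(im,[np.int32(np.round(pts))],True,(0,0,255),1)
cv2.imwrite("pics/b2.png",cv2.resize(im[120:260,310:450],None,fx=4.2,fy=4.2,interpolation=2))
E
```

```text
ring ((259.5505065917969, 96.48320770263672), (55.15879821777344, 60.036766052246094), 152.05857849121094) [0.4665 0.2992 0.012 ]
cover ((275.1119079589844, 263.83709716796875), (40.891422271728516, 44.964900970458984), 96.88481140136719) [0.4719 0.0972 0.01  ]
post tip [0.5977 0.1943 0.086 ]
```

View pics/b1.png

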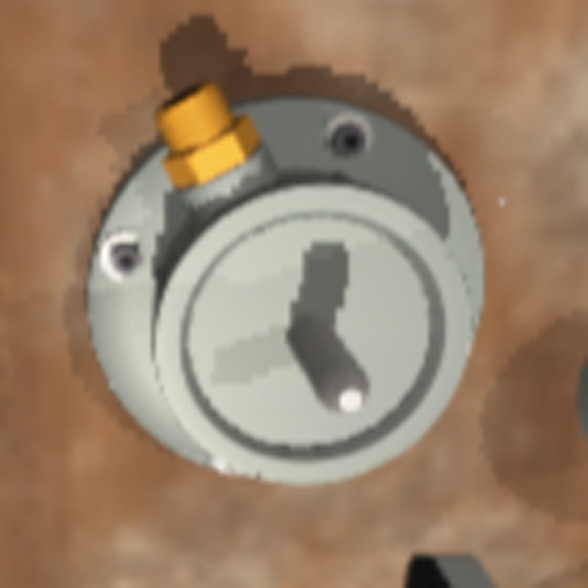

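View pics/b2.png

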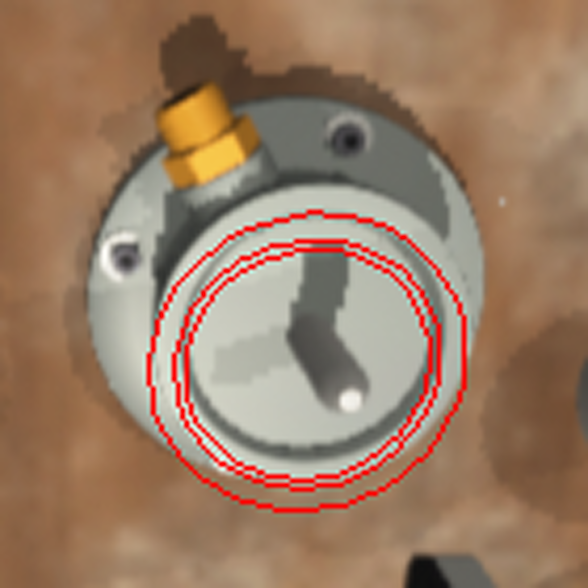

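```bash
python3 - <<'E'
from h import *
m=np.load("w1.npy",allow_pickle=True).item(); im=cv2.imread("pics/w1.png")
np.set_printoptions(precision=4,suppress=True)
print(plane(m,385,199.1,.045),plane(m,384.3,200,.045),"tip",plane(m,310+350/4.2-.4,120+398/4.2-.4,.086),"postbase",plane(m,310+297/4.2-.4,120+333/4.2-.4,.04))
for rad,z in ((.0335,.045),(.040,.045),(.056,0.0),(.056,0.01)):
    pts=[4.2*(proj(m,(.598+rad*np.cos(a),.1935+rad*np.sin(a),z))-(309.6,119.6)) for a in np.linspace(0,6.28,60)]
    if rad==.0335: big=cv2.resize(im[120:260,310:450],None,fx=4.2,fy=4.2,interpolation=2)
    cv2.polylines(big,[np.int32(np.round(pts))],True,(0,0,255),1)
cv2.imwrite("pics/b3.png",big)
E
```

```text
[0.5988 0.1961 0.045 ] [0.5981 0.1951 0.045 ] tip [0.5976 0.1949 0.086 ] postbase [0.5949 0.1947 0.04  ]
```

View pics/b3.png

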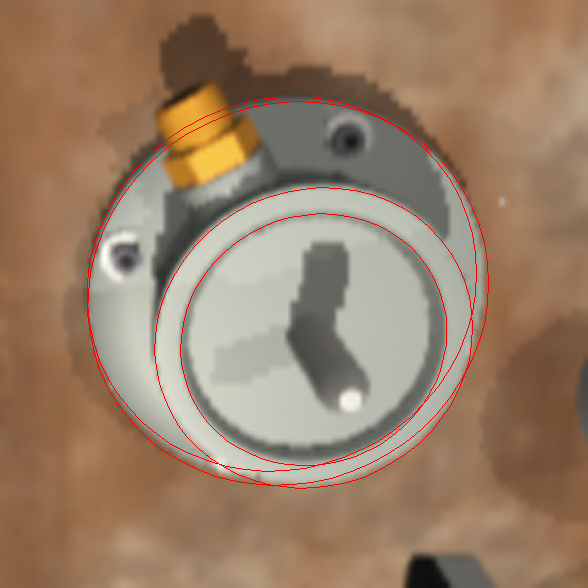

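{"api": "apply_moves", "payload": {
  "deltas": [
    {"xyz": [-0.0167, 0.022, -0.025], "turn": 0},
    {"xyz": [-0.0167, 0.022, -0.025], "turn": 0},
    {"xyz": [-0.0167, 0.022, -0.025], "turn": 0},
    {"xyz": [-0.0167, 0.022, -0.025], "turn": 0},
    {"xyz": [0, 0, 0], "turn": 0},
    {"xyz": [0, 0, 0], "turn": 0},
    {"xyz": [0, 0, 0], "turn": 0}
  ]
}}

```text
clock: 1.62
tcp_pos: [0.4675, 0.2988, 0.2629]
orientation: [2.223, 2.218, 0.0]
contact_force: [0.9, 0.2, 0.6]
grip_width: 0.0854
```

```bash
python3 - <<'E'
from h import *
m,im=snap("wrist","w2.png"); o=readout.get_obs(); print(o["tcp_pos"],o["contact_force"],abs(o["qvel"]).max())
np.set_printoptions(precision=4,suppress=True)
np.save("w2.npy",m,allow_pickle=True)
hsv=cv2.cvtColor(im,cv2.COLOR_BGR2HSV)
y=cv2.inRange(hsv,(15,120,90),(32,255,255)); cs,_=cv2.findContours(y,cv2.RETR_EXTERNAL,cv2.CHAIN_APPROX_NONE)
c=max(cs,key=cv2.contourArea); e=cv2.fitEllipse(c); print(e,plane(m,*e[0],.012))
E
```

```text
[0.46787623 0.29858696 0.26337605] [ 1.04081646 -1.14706819 -0.8688679 ] 0.010563984850965599
((321.8093566894531, 206.61070251464844), (68.7506103515625, 71.3974380493164), 82.13813781738281) [0.4663 0.2995 0.012 ]
```

View pics/w2.png

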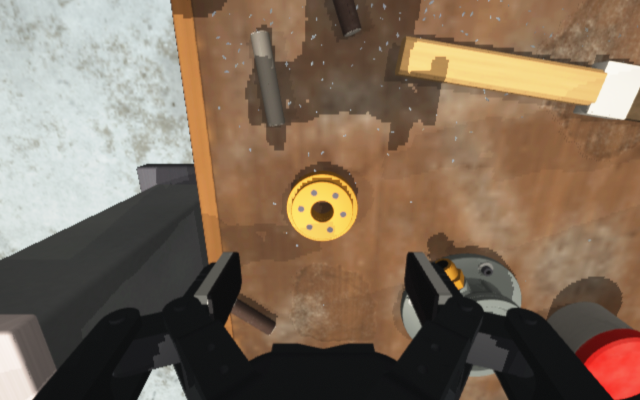

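```bash
python3 - <<'E'
from h import *
m=np.load("w2.npy",allow_pickle=True).item(); im=cv2.imread("pics/w2.png")
big=cv2.resize(im[160:260,270:380],None,fx=6,fy=6,interpolation=2)
for rad,z,col in ((.029,0,(0,0,255)),(.029,.014,(0,255,0)),(.0245,.02,(255,0,0)),(.009,.02,(255,0,0))):
    pts=[6*(proj(m,(.466+rad*np.cos(a),.298+rad*np.sin(a),z))-(269.6,159.6)) for a in np.linspace(0,6.28,60)]
    cv2.polylines(big,[np.int32(np.round(pts))],True,col,1)
cv2.imwrite("pics/b4.png",big)
E
```

```text
(no output)
```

View pics/b4.png

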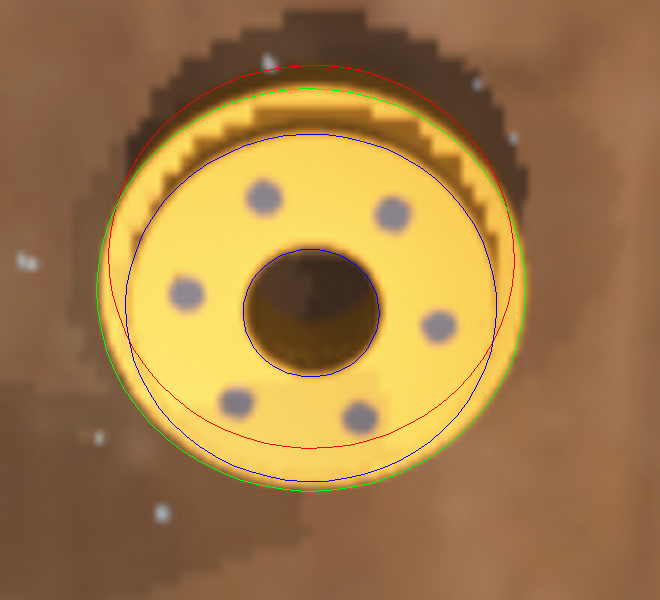

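{"api": "apply_moves", "payload": {
  "deltas": [
    {"xyz": [-0.0017, -0.0005, -0.03], "turn": 0},
    {"xyz": [0, 0, -0.03], "turn": 0},
    {"xyz": [0, 0, -0.016], "turn": 0},
    {"xyz": [0, 0, -0.01], "turn": 0},
    {"xyz": [0, 0, 0], "turn": 0},
    {"xyz": [0, 0, 0], "turn": 0}
  ]
}}

```text
clock: 2.17
tcp_pos: [0.4656, 0.299, 0.1774]
orientation: [2.223, 2.219, 0.001]
contact_force: [-0.2, 0.2, 0.3]
grip_width: 0.0856
```

{"api": "apply_moves", "payload": {
  "deltas": [
    {"xyz": [0, 0, 0], "turn": 0},
    {"xyz": [0, 0, 0], "turn": 0},
    {"xyz": [0, 0, 0], "turn": 0},
    {"xyz": [0, 0, 0], "turn": 0},
    {"xyz": [0, 0, 0], "turn": 0},
    {"xyz": [0, 0, 0], "turn": 0},
    {"xyz": [0, 0, 0], "turn": 0},
    {"xyz": [0, 0, 0], "turn": 0}
  ],
  "claw": 0.5,
  "squeeze": 20
}}

```text
clock: 2.83
tcp_pos: [0.4653, 0.2998, 0.1785]
orientation: [2.222, 2.22, 0.004]
contact_force: [-0.1, -0.8, 7.3]
grip_width: 0.0563
```

```bash
python3 - <<'E'
from h import *
m,im=snap("wrist","w3.png"); m2,im2=snap("side","s3.png"); o=readout.get_obs(); print(o["tcp_pos"],o["contact_force"],o["grip_width"],o["clock"])
E
```

```text
[0.46529109 0.29979775 0.17846706] [-0.74200447 -1.06126475  8.38694617] 0.056335386731291036 2.9333
```

View pics/w3.png

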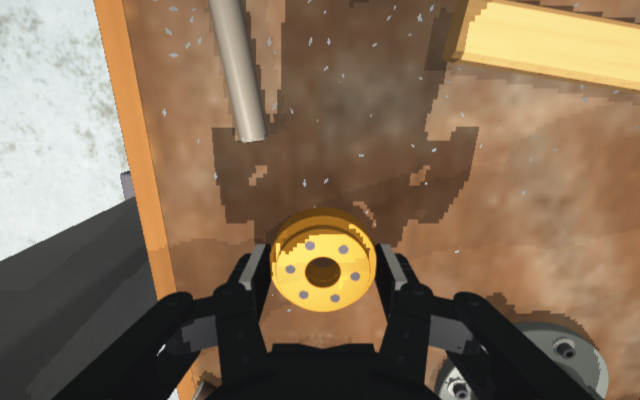

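{"api": "apply_moves", "payload": {
  "deltas": [
    {"xyz": [0, 0, 0], "turn": 0},
    {"xyz": [0, 0, 0], "turn": 0},
    {"xyz": [0, 0, 0], "turn": 0},
    {"xyz": [0, 0, 0], "turn": 0},
    {"xyz": [0, 0, 0], "turn": 0}
  ],
  "claw": -1
}}

```text
clock: 3.35
tcp_pos: [0.4644, 0.2995, 0.1767]
orientation: [-2.221, -2.222, 0.0]
contact_force: [0.0, -0.0, -0.1]
grip_width: 0.0854
```

{"api": "apply_moves", "payload": {
  "deltas": [
    {"xyz": [0, 0, 0], "turn": 0.12},
    {"xyz": [0, 0, 0], "turn": 0.12},
    {"xyz": [0, 0, 0], "turn": 0.12},
    {"xyz": [0, 0, 0], "turn": 0.12},
    {"xyz": [0, 0, 0], "turn": 0.12},
    {"xyz": [0, 0, 0], "turn": 0.12},
    {"xyz": [0, 0, 0], "turn": 0.12},
    {"xyz": [0, 0, 0], "turn": 0.12},
    {"xyz": [0, 0, 0], "turn": 0.12},
    {"xyz": [0, 0, 0], "turn": 0.12},
    {"xyz": [0, 0, 0], "turn": 0.12},
    {"xyz": [0, 0, 0], "turn": 0.12}
  ]
}}

```text
clock: 4.35
tcp_pos: [0.4645, 0.2994, 0.1766]
orientation: [-0.196, -3.135, 0.0]
contact_force: [-0.3, 1.3, -0.2]
grip_width: 0.0853
```

{"api": "apply_moves", "payload": {
  "deltas": [
    {"xyz": [0, 0, 0], "turn": 0.1308},
    {"xyz": [0, 0, 0], "turn": 0},
    {"xyz": [0, 0, 0], "turn": 0},
    {"xyz": [0, 0, 0], "turn": 0}
  ]
}}

```text
clock: 4.68
tcp_pos: [0.4645, 0.2994, 0.1766]
orientation: [-0.015, -3.141, -0.0]
contact_force: [1.1, -0.9, -0.7]
grip_width: 0.0851
```

{"api": "apply_moves", "payload": {
  "deltas": [
    {"xyz": [0, 0, 0], "turn": 0},
    {"xyz": [0, 0, 0], "turn": 0},
    {"xyz": [0, 0, 0], "turn": 0},
    {"xyz": [0, 0, 0], "turn": 0},
    {"xyz": [0, 0, 0], "turn": 0},
    {"xyz": [0, 0, 0], "turn": 0},
    {"xyz": [0, 0, 0], "turn": 0},
    {"xyz": [0, 0, 0], "turn": 0}
  ],
  "claw": 0.5,
  "squeeze": 30
}}

```text
clock: 5.35
tcp_pos: [0.4644, 0.2996, 0.1773]
orientation: [0.01, 3.141, -0.001]
contact_force: [-0.9, -1.5, 7.3]
grip_width: 0.0563
```

```bash
python3 - <<'E'
from h import *
m,im=snap("wrist","w4.png"); o=readout.get_obs(); print(o["tcp_pos"],o["contact_force"],o["moment"],o["grip_width"],o["clock"],o["joints"])
hsv=cv2.cvtColor(im,cv2.COLOR_BGR2HSV)
np.save("w4.npy",m,allow_pickle=True)
E
```

```text
[0.46441162 0.29960232 0.17729744] [-0.57536453 -2.17854196  7.08322183] [-0.37383296  0.31421031  0.07735392] 0.05622718280334385 5.4 [-0.316198    0.64487704 -0.47591172  1.97446848  0.48405954  0.63495459
  0.45709934]
```

View pics/w4.png

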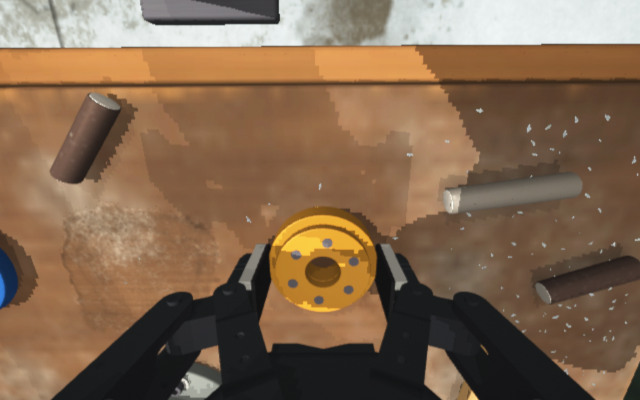

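```bash
python3 - <<'E'
from h import *
m=np.load("w4.npy",allow_pickle=True).item(); im=cv2.imread("pics/w4.png")
big=cv2.resize(im[190:330,250:400],None,fx=5,fy=5,interpolation=2)
for rad,z,col in ((.029,0,(0,0,255)),(.029,.014,(0,255,0)),(.0245,.02,(255,0,0)),(.009,.02,(255,0,0))):
    pts=[5*(proj(m,(.4644+rad*np.cos(a),.2996+rad*np.sin(a),z))-(249.6,189.6)) for a in np.linspace(0,6.28,60)]
    cv2.polylines(big,[np.int32(np.round(pts))],True,col,1)
cv2.imwrite("pics/b5.png",big)
E
```

```text
(no output)
```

View pics/b5.png

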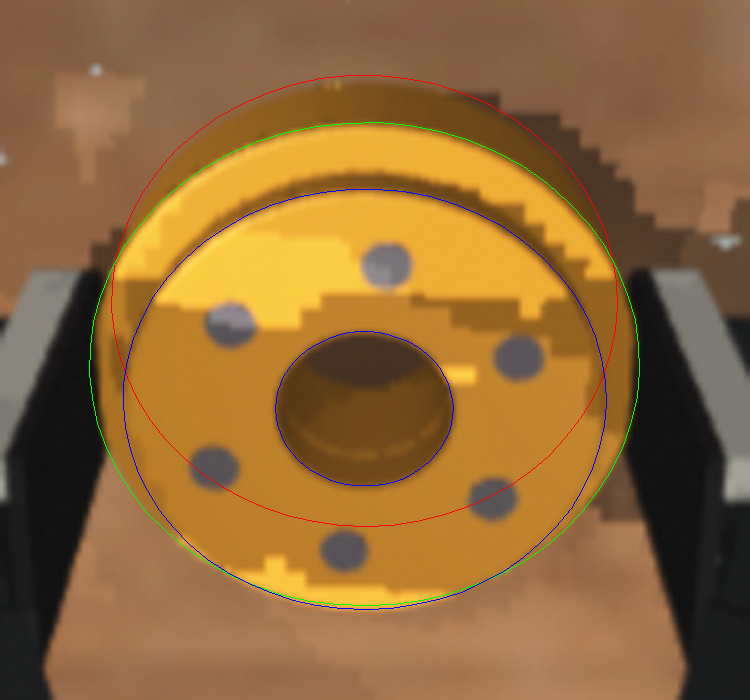

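{"api": "apply_moves", "payload": {
  "deltas": [
    {"xyz": [0, 0, 0.02], "turn": 0},
    {"xyz": [0, 0, 0.04], "turn": 0},
    {"xyz": [0, 0, 0.04], "turn": 0},
    {"xyz": [0.01, -0.008, 0.02], "turn": 0},
    {"xyz": [0.03, -0.023, 0], "turn": 0},
    {"xyz": [0.03, -0.023, 0], "turn": 0},
    {"xyz": [0.03, -0.023, 0], "turn": 0},
    {"xyz": [0.025, -0.02, 0], "turn": 0},
    {"xyz": [0.0086, -0.0076, 0], "turn": 0},
    {"xyz": [0, 0, 0], "turn": 0},
    {"xyz": [0, 0, 0], "turn": 0},
    {"xyz": [0, 0, 0], "turn": 0}
  ]
}}

```text
clock: 6.4
tcp_pos: [0.5968, 0.1963, 0.2963]
orientation: [-0.006, -3.14, -0.001]
contact_force: [0.4, 0.4, -1.6]
grip_width: 0.0564
```

```bash
python3 - <<'E'
from h import *
m,im=snap("wrist","w5.png"); o=readout.get_obs(); print(o["tcp_pos"],o["orientation"],o["contact_force"],o["moment"],o["grip_width"],o["clock"],o["joints"])
np.save("w5.npy",m,allow_pickle=True)
E
```

```text
[0.59665665 0.19663935 0.29654034] [-4.99923084e-03 -3.14034478e+00 -1.01479604e-03] [ 0.50255566  0.01889542 -2.84832655] [ 0.03321777 -0.01692424 -0.00453557] 0.05616474132601604 6.45 [-0.02664615  0.57430582 -0.53677923  1.73668541  0.35269817  0.92897047
  0.86052141]
```

View pics/w5.png

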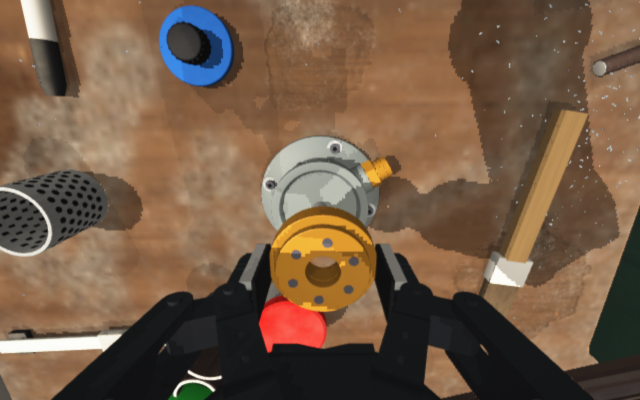

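```bash
python3 - <<'E'
from h import *
m=np.load("w5.npy",allow_pickle=True).item(); im=cv2.imread("pics/w5.png")
big=cv2.resize(im[120:260,240:400],None,fx=5,fy=5,interpolation=2)[:600]
for rad,z,col in ((.056,0,(0,0,255)),(.04,.045,(0,255,0)),(.0335,.045,(255,0,0))):
    pts=[5*(proj(m,(.598+rad*np.cos(a),.195+rad*np.sin(a),z))-(239.6,119.6)) for a in np.linspace(0,6.28,60)]
    cv2.polylines(big,[np.int32(np.round(pts))],True,col,1)
cv2.imwrite("pics/b6.png",big)
E
```

```text
(no output)
```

View pics/b6.png

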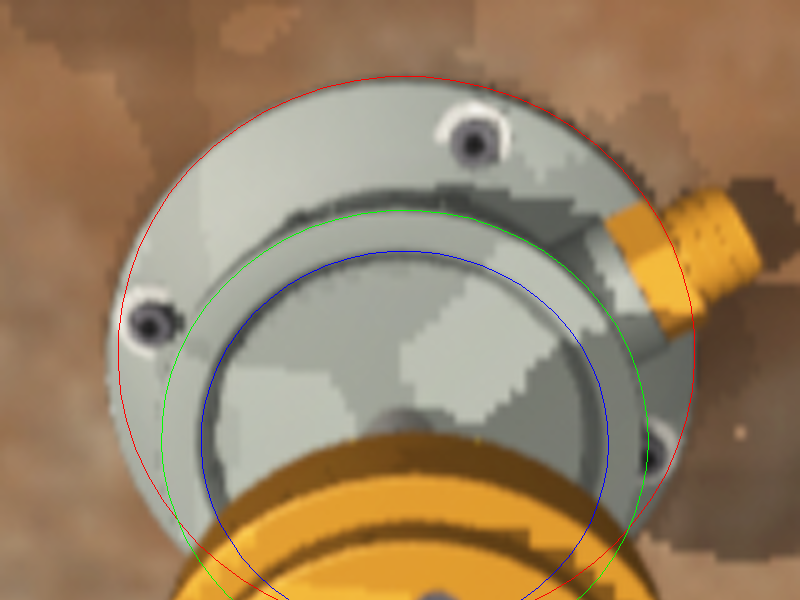

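{"api": "apply_moves", "payload": {
  "deltas": [
    {"xyz": [0.0013, -0.002, 0], "turn": 0},
    {"xyz": [0, 0, 0], "turn": 0},
    {"xyz": [0, 0, -0.02], "turn": 0},
    {"xyz": [0, 0, -0.02], "turn": 0},
    {"xyz": [0, 0, -0.015], "turn": 0},
    {"xyz": [0, 0, -0.01], "turn": 0},
    {"xyz": [0, 0, 0], "turn": 0},
    {"xyz": [0, 0, 0], "turn": 0},
    {"xyz": [0, 0, 0], "turn": 0}
  ]
}}

```text
clock: 7.2
tcp_pos: [0.5998, 0.1933, 0.2326]
orientation: [0.009, 3.14, 0.001]
contact_force: [-0.3, -0.7, -1.4]
grip_width: 0.0561
```

```bash
python3 - <<'E'
from h import *
m,im=snap("wrist","w6.png"); o=readout.get_obs(); print(o["tcp_pos"],o["orientation"],o["contact_force"],o["moment"],o["grip_width"],o["clock"])
E
```

```text
[0.59989586 0.1932794  0.23285401] [9.11397000e-03 3.13982543e+00 1.29334025e-03] [-0.18163145  0.31767092 -2.98058145] [ 0.03056501 -0.03952962  0.02415599] 0.05636281960475104 7.25
```

View pics/w6.png

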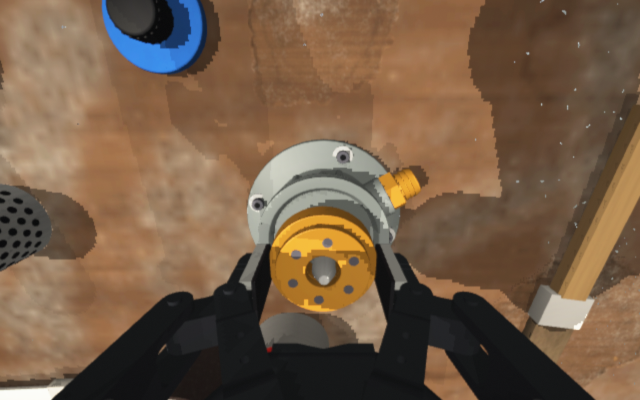

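{"api": "apply_moves", "payload": {
  "deltas": [
    {"xyz": [-0.0019, 0.0012, 0], "turn": 0},
    {"xyz": [0, 0, 0], "turn": 0},
    {"xyz": [0, 0, -0.004], "turn": 0},
    {"xyz": [0, 0, -0.003], "turn": 0},
    {"xyz": [0, 0, 0], "turn": 0},
    {"xyz": [0, 0, 0], "turn": 0}
  ]
}}

```text
clock: 7.75
tcp_pos: [0.5974, 0.1939, 0.2243]
orientation: [-0.009, -3.141, 0.001]
contact_force: [-1.1, -0.1, -2.6]
grip_width: 0.056
```

{"api": "apply_moves", "payload": {
  "deltas": [
    {"xyz": [0.0004, 0.0004, 0], "turn": 0},
    {"xyz": [0, 0, -0.0015], "turn": 0},
    {"xyz": [0, 0, -0.0015], "turn": 0},
    {"xyz": [0, 0, 0], "turn": 0},
    {"xyz": [0, 0, 0], "turn": 0}
  ]
}}

```text
clock: 8.17
tcp_pos: [0.5979, 0.1945, 0.2216]
orientation: [-0.009, -3.141, 0.0]
contact_force: [-1.0, 0.5, -3.4]
grip_width: 0.0564
```

{"api": "apply_moves", "payload": {
  "deltas": [
    {"xyz": [0, 0, -0.0015], "turn": 0},
    {"xyz": [0, 0, -0.0015], "turn": 0},
    {"xyz": [0, 0, 0], "turn": 0},
    {"xyz": [0, 0, 0], "turn": 0}
  ]
}}

```text
clock: 8.5
tcp_pos: [0.5978, 0.1945, 0.2185]
orientation: [-0.009, -3.141, 0.0]
contact_force: [0.6, 0.6, -2.5]
grip_width: 0.0562
```

{"api": "apply_moves", "payload": {
  "deltas": [
    {"xyz": [0, 0, -0.001], "turn": 0},
    {"xyz": [0, 0, -0.001], "turn": 0},
    {"xyz": [0, 0, 0], "turn": 0},
    {"xyz": [0, 0, 0], "turn": 0}
  ]
}}

```text
clock: 8.83
tcp_pos: [0.598, 0.1946, 0.2175]
orientation: [0.009, 3.141, -0.0]
contact_force: [-2.9, -1.7, 3.7]
grip_width: 0.0562
```

{"api": "apply_moves", "payload": {
  "deltas": [
    {"xyz": [0, 0, -0.001], "turn": 0},
    {"xyz": [0, 0, 0], "turn": 0},
    {"xyz": [0, 0, 0], "turn": 0}
  ]
}}

```text
clock: 9.08
tcp_pos: [0.598, 0.1947, 0.2173]
orientation: [0.009, 3.141, -0.001]
contact_force: [-4.3, -3.2, 12.8]
grip_width: 0.0557
```

{"api": "apply_moves", "payload": {
  "deltas": [
    {"xyz": [0, 0, 0], "turn": 0},
    {"xyz": [0, 0, 0], "turn": 0},
    {"xyz": [0, 0, 0], "turn": 0},
    {"xyz": [0, 0, 0], "turn": 0},
    {"xyz": [0, 0, 0], "turn": 0},
    {"xyz": [0, 0, 0.02], "turn": 0},
    {"xyz": [0, 0, 0.04], "turn": 0},
    {"xyz": [0, 0, 0.04], "turn": 0},
    {"xyz": [0, 0, 0], "turn": 0},
    {"xyz": [0, 0, 0], "turn": 0},
    {"xyz": [0, 0, 0], "turn": 0}
  ],
  "claw": -1
}}

```text
clock: 10.0
tcp_pos: [0.5978, 0.1943, 0.3154]
orientation: [-0.009, -3.141, 0.001]
contact_force: [-0.3, -1.6, -0.5]
grip_width: 0.085
```

```bash
python3 - <<'E'
from h import *
m,im=snap("wrist","w7.png"); o=readout.get_obs(); print(o["tcp_pos"],o["contact_force"],o["clock"])
np.save("w7.npy",m,allow_pickle=True)
for rad,z,col in ((.029,.054,(0,255,0)),(.0245,.06,(255,0,0)),(.0335,.045,(0,0,255))):
    pts=[5*(proj(m,(.598+rad*np.cos(a),.1947+rad*np.sin(a),z))-(249.6,189.6)) for a in np.linspace(0,6.28,60)]
    if rad==.029: big=cv2.resize(im[190:310,250:400],None,fx=5,fy=5,interpolation=2)
    cv2.polylines(big,[np.int32(np.round(pts))],True,col,1)
cv2.imwrite("pics/b7.png",big)
E
```

```text
[0.59747698 0.19404951 0.31451749] [-0.09816313 -0.18534557 -0.23156589] 10.05
```

View pics/b7.png

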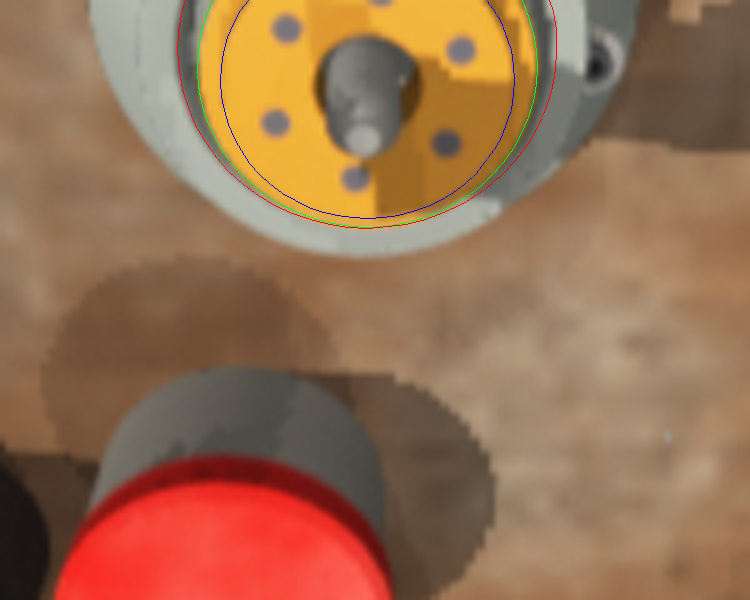

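```bash
python3 - <<'E'
from h import *
m=np.load("w7.npy",allow_pickle=True).item();im=cv2.imread("pics/w7.png")
big=cv2.resize(im[150:250,250:400],None,fx=5,fy=5,interpolation=2)
for rad,z,col in ((.029,.054,(0,255,0)),(.0245,.06,(255,0,0)),(.0335,.045,(0,0,255)),(.006,.08,(255,255,0))):
    pts=[5*(proj(m,(.598+rad*np.cos(a),.1947+rad*np.sin(a),z))-(249.6,149.6)) for a in np.linspace(0,6.28,60)]
    cv2.polylines(big,[np.int32(np.round(pts))],True,col,1)
cv2.imwrite("pics/b8.png",big)
E
```

```text
(no output)
```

View pics/b8.png

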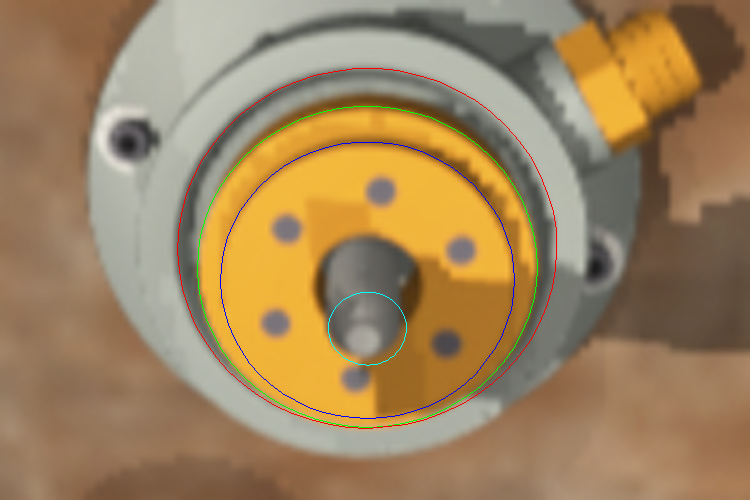

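{"api": "apply_moves", "payload": {
  "deltas": [
    {"xyz": [-0.007, -0.04, 0.005], "turn": 0},
    {"xyz": [-0.007, -0.04, 0], "turn": 0},
    {"xyz": [-0.007, -0.04, 0], "turn": 0},
    {"xyz": [-0.007, -0.04, 0], "turn": 0},
    {"xyz": [-0.007, -0.04, 0], "turn": 0},
    {"xyz": [-0.007, -0.04, 0], "turn": 0},
    {"xyz": [-0.007, -0.04, 0], "turn": 0},
    {"xyz": [-0.007, -0.04, 0], "turn": 0},
    {"xyz": [-0.007, -0.04, 0], "turn": 0},
    {"xyz": [-0.007, -0.04, 0], "turn": 0},
    {"xyz": [-0.007, -0.04, 0], "turn": 0},
    {"xyz": [-0.007, -0.04, 0], "turn": 0}
  ]
}}

```text
clock: 11.05
tcp_pos: [0.5126, -0.2873, 0.3189]
orientation: [-0.009, -3.139, -0.002]
contact_force: [0.1, -0.0, 0.6]
grip_width: 0.0854
```

{"api": "apply_moves", "payload": {
  "deltas": [
    {"xyz": [-0.01, -0.04, 0], "turn": 0},
    {"xyz": [-0.01, -0.017, 0], "turn": 0},
    {"xyz": [0, 0, 0], "turn": 0},
    {"xyz": [0, 0, 0], "turn": 0},
    {"xyz": [0, 0, 0], "turn": 0}
  ]
}}

```text
clock: 11.47
tcp_pos: [0.494, -0.3413, 0.3195]
orientation: [-0.007, -3.14, -0.003]
contact_force: [0.5, 0.4, 0.9]
grip_width: 0.085
```

```bash
python3 - <<'E'
from h import *
m,im=snap("wrist","w8.png"); o=readout.get_obs(); print(o["tcp_pos"],o["contact_force"],o["clock"],o["joints"])
np.save("w8.npy",m,allow_pickle=True)
E
```

```text
[ 0.49445438 -0.34070476  0.31985656] [-0.34452044  1.08689486  0.51389991] 11.5167 [ 0.84612807  0.48788683 -0.45660834  1.79243644  0.26057473  0.92280383
  1.84432715]
```

View pics/w8.png

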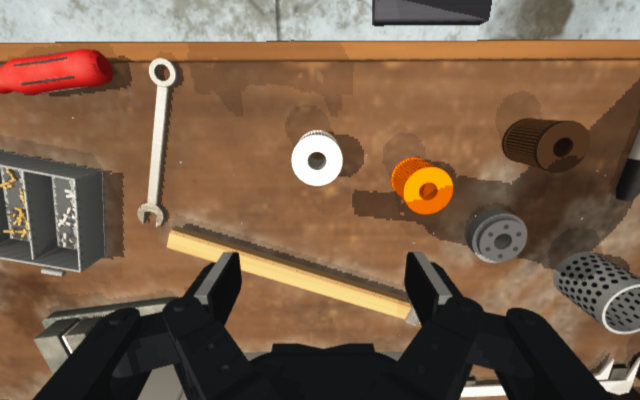

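```bash
python3 - <<'E'
from h import *
np.set_printoptions(precision=4,suppress=True)
m=np.load("w8.npy",allow_pickle=True).item(); im=cv2.imread("pics/w8.png")
hsv=cv2.cvtColor(im,cv2.COLOR_BGR2HSV)
sub=im.copy()
mk=cv2.inRange(hsv,(0,0,225),(180,40,255)); mk[:, :270]=0; mk[:,360:]=0; mk[:120]=0; mk[200:]=0
cs,_=cv2.findContours(mk,cv2.RETR_EXTERNAL,cv2.CHAIN_APPROX_NONE);c=max(cs,key=cv2.contourArea);e=cv2.fitEllipse(c);print(e,plane(m,*e[0],.05))
P=plane(m,*e[0],.05)
print(plane(m,317,160.5,.05), "orange", plane(m,429,191,.05))
big=cv2.resize(im[110:210,260:380],None,fx=6,fy=6,interpolation=2)
for rad,z,col in ((.021,0,(0,0,255)),(.021,.05,(0,255,0)),(.008,.05,(255,0,0))):
    pts=[6*(proj(m,(P[0]+rad*np.cos(a),P[1]+rad*np.sin(a),z))-(259.6,109.6)) for a in np.linspace(0,6.28,60)]
    cv2.polylines(big,[np.int32(np.round(pts))],True,col,1)
cv2.imwrite("pics/b9.png",big)
E
```

```text
((316.4836730957031, 159.84556579589844), (49.55824661254883, 50.187950134277344), 152.95901489257812) [ 0.4574 -0.3454  0.05  ]
[ 0.4579 -0.345   0.05  ] orange [ 0.4853 -0.2477  0.05  ]
```

View pics/b9.png

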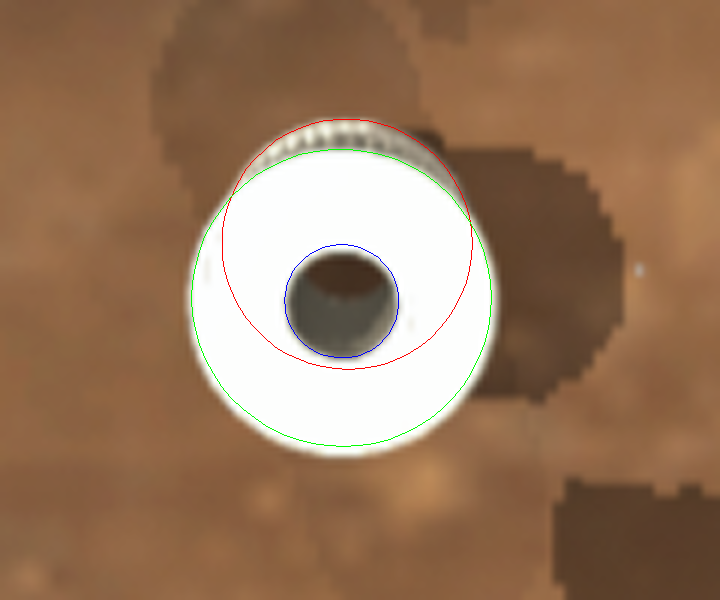

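{"api": "apply_moves", "payload": {
  "deltas": [
    {"xyz": [-0.02, -0.002, -0.015], "turn": 0},
    {"xyz": [-0.0164, -0.0023, -0.02], "turn": 0},
    {"xyz": [0, 0, -0.01], "turn": 0},
    {"xyz": [0, 0, 0], "turn": 0},
    {"xyz": [0, 0, 0], "turn": 0},
    {"xyz": [0, 0, 0], "turn": 0}
  ]
}}

```text
clock: 12.02
tcp_pos: [0.4592, -0.3459, 0.2766]
orientation: [0.006, 3.14, -0.0]
contact_force: [0.4, 0.3, 0.3]
grip_width: 0.0853
```

{"api": "apply_moves", "payload": {
  "deltas": [
    {"xyz": [-0.001, 0.0007, -0.03], "turn": 0},
    {"xyz": [0, 0, -0.03], "turn": 0},
    {"xyz": [0, 0, -0.02], "turn": 0},
    {"xyz": [0, 0, -0.0085], "turn": 0},
    {"xyz": [0, 0, 0], "turn": 0},
    {"xyz": [0, 0, 0], "turn": 0},
    {"xyz": [0, 0, 0], "turn": 0}
  ]
}}

```text
clock: 12.6
tcp_pos: [0.4577, -0.3464, 0.1889]
orientation: [0.009, 3.139, -0.002]
contact_force: [-0.3, 0.1, 0.6]
grip_width: 0.0853
```

```bash
python3 - <<'E'
from h import *
m,im=snap("wrist","w10.png"); o=readout.get_obs(); print(o["tcp_pos"],o["contact_force"],o["clock"])
np.save("w10.npy",m,allow_pickle=True)
P=(.458,-.345)
for rad,z,col in ((.021,0,(0,0,255)),(.021,.05,(0,255,0)),(.008,.05,(255,0,0))):
    pts=[(proj(m,(P[0]+rad*np.cos(a),P[1]+rad*np.sin(a),z))) for a in np.linspace(0,6.28,60)]
    cv2.polylines(im,[np.int32(np.round(pts))],True,col,1)
cv2.imwrite("pics/b10.png",im)
E
```

```text
[ 0.45749336 -0.34645455  0.18892527] [0.06196683 0.60143113 0.70728076] 12.65
```

View pics/b10.png

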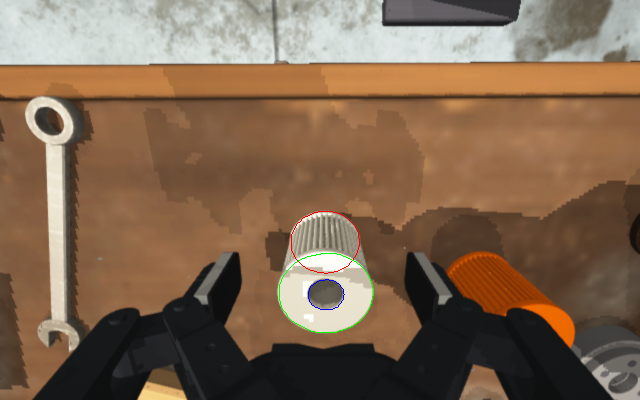

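{"api": "apply_moves", "payload": {
  "deltas": [
    {"xyz": [0.0005, 0.0014, 0], "turn": 0},
    {"xyz": [0, 0, 0], "turn": 0},
    {"xyz": [0, 0, 0], "turn": 0},
    {"xyz": [0, 0, 0], "turn": 0},
    {"xyz": [0, 0, 0], "turn": 0},
    {"xyz": [0, 0, 0], "turn": 0},
    {"xyz": [0, 0, 0], "turn": 0},
    {"xyz": [0, 0, 0], "turn": 0},
    {"xyz": [0, 0, 0], "turn": 0}
  ],
  "claw": 0.8,
  "squeeze": 25
}}

```text
clock: 13.4
tcp_pos: [0.4572, -0.3448, 0.1878]
orientation: [0.009, 3.141, -0.001]
contact_force: [-1.1, 1.5, 6.9]
grip_width: 0.0421
```

```bash
python3 - <<'E'
from h import *
o=readout.get_obs(); print(o["tcp_pos"],o["contact_force"],o["grip_width"])
E
```

```text
[ 0.45718111 -0.3447581   0.18783626] [-1.08215938  1.50540523  6.88740963] 0.042086223262269046
```

{"api": "apply_moves", "payload": {
  "deltas": [
    {"xyz": [0, 0, 0.02], "turn": 0},
    {"xyz": [0, 0, 0.04], "turn": 0},
    {"xyz": [0, 0, 0.04], "turn": 0},
    {"xyz": [0, 0, 0.03], "turn": 0},
    {"xyz": [0.01, 0.039, 0], "turn": 0},
    {"xyz": [0.01, 0.039, 0], "turn": 0},
    {"xyz": [0.01, 0.039, 0], "turn": 0},
    {"xyz": [0.01, 0.039, 0], "turn": 0},
    {"xyz": [0.01, 0.039, 0], "turn": 0},
    {"xyz": [0.01, 0.039, 0], "turn": 0},
    {"xyz": [0.01, 0.039, 0], "turn": 0},
    {"xyz": [0.01, 0.039, 0], "turn": 0}
  ]
}}

```text
clock: 14.4
tcp_pos: [0.537, -0.0309, 0.3172]
orientation: [0.01, 3.142, -0.0]
contact_force: [0.2, 0.1, -1.3]
grip_width: 0.042
```

{"api": "apply_moves", "payload": {
  "deltas": [
    {"xyz": [0.01, 0.039, 0], "turn": 0},
    {"xyz": [0.01, 0.039, 0], "turn": 0},
    {"xyz": [0.01, 0.039, 0], "turn": 0},
    {"xyz": [0.01, 0.039, 0], "turn": 0},
    {"xyz": [0.01, 0.039, 0], "turn": 0},
    {"xyz": [0.01, 0.03, 0], "turn": 0},
    {"xyz": [0, 0, 0], "turn": 0},
    {"xyz": [0, 0, 0], "turn": 0},
    {"xyz": [0, 0, 0], "turn": 0}
  ]
}}

```text
clock: 15.15
tcp_pos: [0.5969, 0.1915, 0.3167]
orientation: [-0.01, -3.141, 0.002]
contact_force: [-0.4, -0.8, -0.7]
grip_width: 0.0423
```

```bash
python3 - <<'E'
from h import *
m,im=snap("wrist","w11.png"); o=readout.get_obs(); print(o["tcp_pos"],o["orientation"],o["contact_force"],o["grip_width"],o["clock"])
np.save("w11.npy",m,allow_pickle=True)
t=o["tcp_pos"];zb=t[2]-.1875
for rad,z,col in ((.021,zb,(0,0,255)),(.021,zb+.05,(0,255,0)),(.008,zb+.05,(255,0,0))):
    pts=[(proj(m,(t[0]+.0008+rad*np.cos(a),t[1]+rad*np.sin(a),z))) for a in np.linspace(0,6.28,60)]
    cv2.polylines(im,[np.int32(np.round(pts))],True,col,1)
cv2.imwrite("pics/b11.png",im)
E
```

```text
[0.5969605  0.19066216 0.31671403] [-1.16792988e-02 -3.14067475e+00  2.51159104e-03] [ 0.42585244 -0.96607051  0.00965826] 0.04217054190608799 15.2
```

View pics/b11.png

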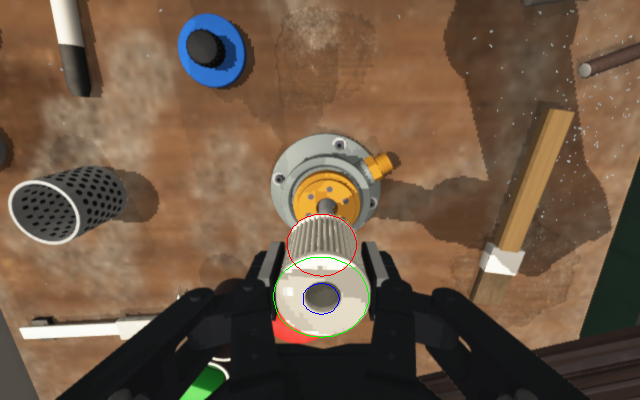

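{"api": "apply_moves", "payload": {
  "deltas": [
    {"xyz": [0.0003, 0.0036, 0], "turn": 0},
    {"xyz": [0, 0, -0.02], "turn": 0},
    {"xyz": [0, 0, -0.015], "turn": 0},
    {"xyz": [0, 0, 0], "turn": 0},
    {"xyz": [0, 0, 0], "turn": 0},
    {"xyz": [0, 0, 0], "turn": 0}
  ]
}}

```text
clock: 15.7
tcp_pos: [0.5977, 0.1954, 0.2831]
orientation: [0.011, 3.141, 0.0]
contact_force: [0.8, -0.4, -0.1]
grip_width: 0.0419
```

{"api": "apply_moves", "payload": {
  "deltas": [
    {"xyz": [-0.0005, -0.0009, 0], "turn": 0},
    {"xyz": [0, 0, -0.004], "turn": 0},
    {"xyz": [0, 0, -0.004], "turn": 0},
    {"xyz": [0, 0, 0], "turn": 0},
    {"xyz": [0, 0, 0], "turn": 0}
  ]
}}

```text
clock: 16.12
tcp_pos: [0.5967, 0.1949, 0.274]
orientation: [-0.009, -3.141, 0.0]
contact_force: [-0.6, -0.7, 0.0]
grip_width: 0.042
```

```bash
python3 - <<'E'
from h import *
m,im=snap("wrist","w12.png"); o=readout.get_obs(); print(o["tcp_pos"],o["orientation"],o["contact_force"],o["grip_width"],o["clock"])
cv2.imwrite("pics/b12.png",cv2.resize(im[180:330,240:400],None,fx=4,fy=4,interpolation=2))
E
```

```text
[0.59677786 0.19503878 0.2741093 ] [-8.97359152e-03 -3.14134000e+00  5.10376835e-05] [-0.05473567  0.5335424  -0.70595241] 0.04208522235182429 16.1667
```

View pics/b12.png

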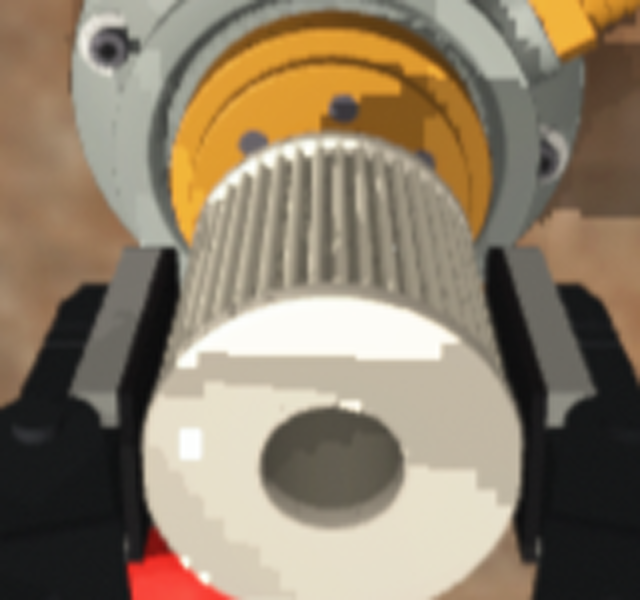

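{"api": "apply_moves", "payload": {
  "deltas": [
    {"xyz": [0.0004, -0.0005, -0.002], "turn": 0},
    {"xyz": [0, 0, -0.003], "turn": 0},
    {"xyz": [0, 0, -0.003], "turn": 0},
    {"xyz": [0, 0, 0], "turn": 0},
    {"xyz": [0, 0, 0], "turn": 0}
  ]
}}

```text
clock: 16.58
tcp_pos: [0.5971, 0.1944, 0.2658]
orientation: [-0.009, -3.141, 0.0]
contact_force: [0.7, -0.2, -0.5]
grip_width: 0.0421
```

{"api": "apply_moves", "payload": {
  "deltas": [
    {"xyz": [0, 0, -0.003], "turn": 0},
    {"xyz": [0, 0, -0.003], "turn": 0},
    {"xyz": [0, 0, -0.003], "turn": 0},
    {"xyz": [0, 0, -0.002], "turn": 0},
    {"xyz": [0, 0, 0], "turn": 0},
    {"xyz": [0, 0, 0], "turn": 0}
  ]
}}

```text
clock: 17.08
tcp_pos: [0.5972, 0.1945, 0.255]
orientation: [-0.009, -3.141, 0.0]
contact_force: [0.7, 0.7, 0.6]
grip_width: 0.0421
```

{"api": "apply_moves", "payload": {
  "deltas": [
    {"xyz": [0, 0, -0.002], "turn": 0},
    {"xyz": [0, 0, -0.002], "turn": 0},
    {"xyz": [0, 0, -0.002], "turn": 0},
    {"xyz": [0, 0, 0], "turn": 0},
    {"xyz": [0, 0, 0], "turn": 0}
  ]
}}

```text
clock: 17.5
tcp_pos: [0.5972, 0.1945, 0.249]
orientation: [-0.009, -3.141, 0.0]
contact_force: [-0.4, -0.0, 0.7]
grip_width: 0.0423
```

{"api": "apply_moves", "payload": {
  "deltas": [
    {"xyz": [0, 0, -0.001], "turn": 0},
    {"xyz": [0, 0, 0], "turn": 0},
    {"xyz": [0, 0, 0], "turn": 0},
    {"xyz": [0, 0, 0], "turn": 0}
  ]
}}

```text
clock: 17.83
tcp_pos: [0.5972, 0.1945, 0.2483]
orientation: [0.009, 3.141, 0.0]
contact_force: [-0.2, 0.2, -0.6]
grip_width: 0.0419
```

{"api": "apply_moves", "payload": {
  "deltas": [
    {"xyz": [0, 0, -0.001], "turn": 0},
    {"xyz": [0, 0, 0], "turn": 0},
    {"xyz": [0, 0, 0], "turn": 0},
    {"xyz": [0, 0, 0], "turn": 0}
  ]
}}

```text
clock: 18.17
tcp_pos: [0.5973, 0.1946, 0.2479]
orientation: [0.009, 3.141, -0.0]
contact_force: [-1.8, -1.1, 6.0]
grip_width: 0.0419
```

{"api": "apply_moves", "payload": {
  "deltas": [
    {"xyz": [0, 0, -0.0007], "turn": 0},
    {"xyz": [0, 0, 0], "turn": 0},
    {"xyz": [0, 0, 0], "turn": 0},
    {"xyz": [0, 0, 0], "turn": 0}
  ]
}}

```text
clock: 18.5
tcp_pos: [0.5973, 0.1947, 0.2478]
orientation: [0.009, 3.141, -0.0]
contact_force: [-3.6, -1.4, 11.4]
grip_width: 0.0424
```

{"api": "apply_moves", "payload": {
  "deltas": [
    {"xyz": [0, 0, 0], "turn": 0},
    {"xyz": [0, 0, 0], "turn": 0},
    {"xyz": [0, 0, 0], "turn": 0},
    {"xyz": [0, 0, 0], "turn": 0},
    {"xyz": [0, 0, 0], "turn": 0},
    {"xyz": [0, 0, 0.02], "turn": 0},
    {"xyz": [0, 0, 0.04], "turn": 0},
    {"xyz": [0, 0, 0.03], "turn": 0},
    {"xyz": [0, 0, 0], "turn": 0},
    {"xyz": [0, 0, 0], "turn": 0},
    {"xyz": [0, 0, 0], "turn": 0}
  ],
  "claw": -1
}}

```text
clock: 19.42
tcp_pos: [0.597, 0.1942, 0.336]
orientation: [-0.009, -3.141, 0.001]
contact_force: [-0.5, -0.4, -1.2]
grip_width: 0.0854
```

```bash
python3 - <<'E'
from h import *
m,im=snap("wrist","w13.png"); o=readout.get_obs(); print(o["tcp_pos"],o["contact_force"],o["clock"])
np.save("w13.npy",m,allow_pickle=True)
big=cv2.resize(im[150:300,240:400],None,fx=4,fy=4,interpolation=2)
for rad,z,col in ((.021,.06,(0,0,255)),(.021,.11,(0,255,0)),(.008,.11,(255,0,0)),(.0245,.06,(255,255,0)),(.029,.054,(0,255,255))):
    pts=[4*(proj(m,(.598+rad*np.cos(a),.1947+rad*np.sin(a),z))-(239.6,149.6)) for a in np.linspace(0,6.28,60)]
    cv2.polylines(big,[np.int32(np.round(pts))],True,col,1)
cv2.imwrite("pics/b13.png",big)
E
```

```text
[0.59677987 0.19411827 0.33525756] [-2.82862297e-04  5.37960660e-01 -2.08715315e-01] 19.4667
```

View pics/b13.png

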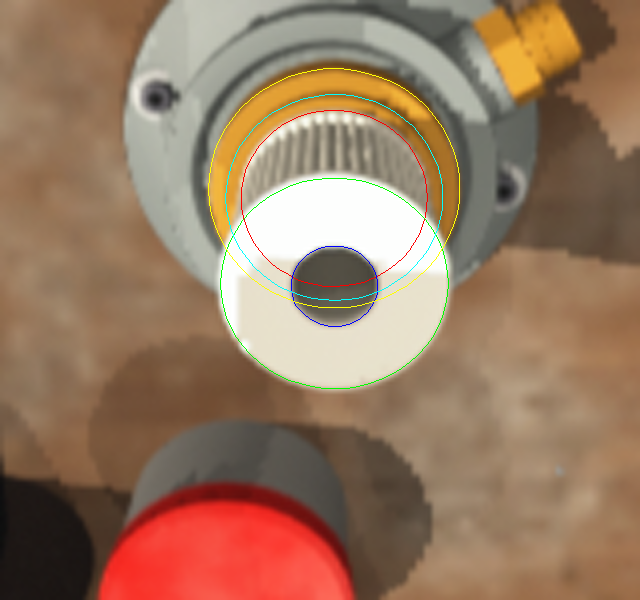

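```bash
python3 - <<'E'
from h import *
m,im=snap("side","s14.png")
cv2.imwrite("pics/b14.png",cv2.resize(im[170:320,190:350],None,fx=4,fy=4,interpolation=2))
E
```

```text
(no output)
```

View pics/b14.png

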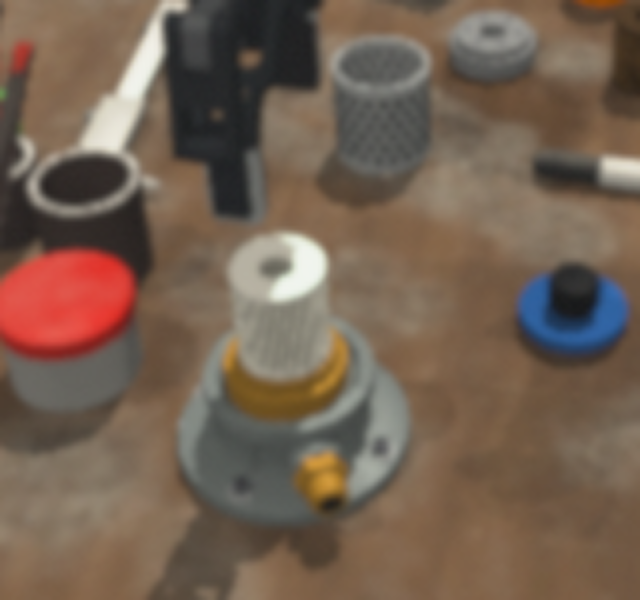

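{"api": "apply_moves", "payload": {
  "deltas": [
    {"xyz": [0.008, -0.039, 0], "turn": 0},
    {"xyz": [0.008, -0.039, 0], "turn": 0},
    {"xyz": [0.008, -0.039, 0], "turn": 0},
    {"xyz": [0.008, -0.039, 0], "turn": 0},
    {"xyz": [0.008, -0.039, 0], "turn": 0},
    {"xyz": [0.008, -0.039, 0], "turn": 0},
    {"xyz": [0, 0, 0], "turn": 0},
    {"xyz": [0, 0, 0], "turn": 0},
    {"xyz": [0, 0, 0], "turn": 0}
  ]
}}

```text
clock: 20.27
tcp_pos: [0.6449, -0.0392, 0.3353]
orientation: [-0.009, -3.139, -0.002]
contact_force: [0.5, 1.0, -0.7]
grip_width: 0.0853
```

```bash
python3 - <<'E'
from h import *
np.set_printoptions(precision=4,suppress=True)
m,im=snap("wrist","w15.png"); o=readout.get_obs(); print(o["tcp_pos"],o["contact_force"],o["clock"])
np.save("w15.npy",m,allow_pickle=True)
E
```

```text
[ 0.6448 -0.038   0.3356] [0.2841 0.5394 0.6419] 20.3167
```

View pics/w15.png

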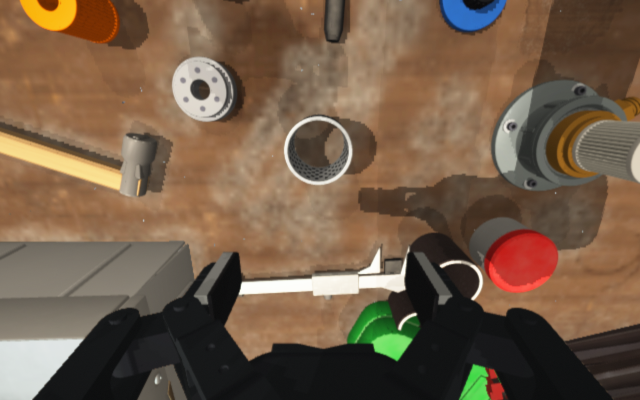

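```bash
python3 - <<'E'
from h import *
np.set_printoptions(precision=4,suppress=True)
m=np.load("w15.npy",allow_pickle=True).item(); im=cv2.imread("pics/w15.png")
hsv=cv2.cvtColor(im,cv2.COLOR_BGR2HSV)
mk=cv2.inRange(hsv,(0,0,190),(180,60,255)); M=np.zeros_like(mk);M[105:195,275:362]=255;mk&=M
cs,_=cv2.findContours(mk,cv2.RETR_EXTERNAL,cv2.CHAIN_APPROX_NONE);c=max(cs,key=cv2.contourArea);e=cv2.fitEllipse(cv2.convexHull(c));P=plane(m,*e[0],.062);print(e,P)
big=cv2.resize(im[100:200,260:380],None,fx=6,fy=6,interpolation=2)
for rad,z,col in ((.029,.062,(0,255,0)),(.026,.062,(255,0,0)),(.026,0,(0,0,255))):
    pts=[6*(proj(m,(P[0]+rad*np.cos(a),P[1]+rad*np.sin(a),z))-(259.6,99.6)) for a in np.linspace(0,6.28,60)]
    cv2.polylines(big,[np.int32(np.round(pts))],True,col,1)
cv2.imwrite("pics/b15.png",big)
E
```

```text
((317.3690490722656, 150.54148864746094), (67.51702117919922, 68.39410400390625), 143.87989807128906) [ 0.6007 -0.0429  0.062 ]
```

View pics/b15.png

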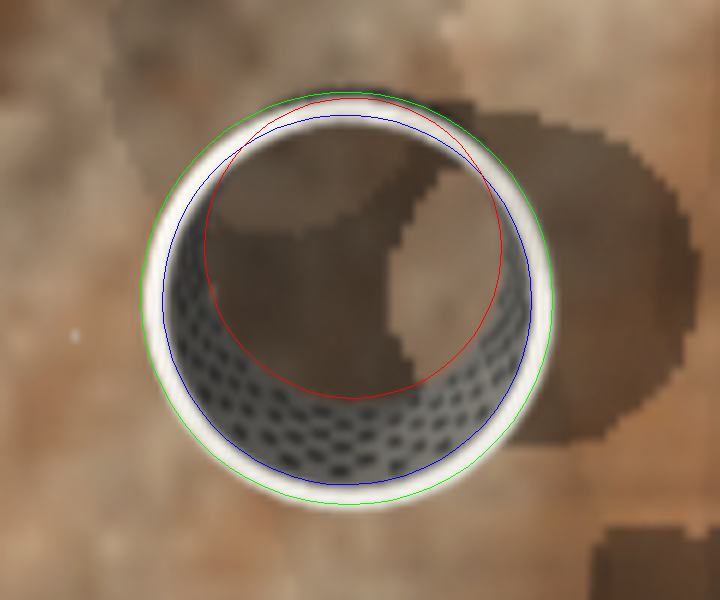

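{"api": "apply_moves", "payload": {
  "deltas": [
    {"xyz": [-0.0235, -0.0048, -0.02], "turn": 0},
    {"xyz": [-0.02, 0, -0.02], "turn": 0},
    {"xyz": [0, 0, -0.02], "turn": 0},
    {"xyz": [0, 0, 0], "turn": 0},
    {"xyz": [0, 0, 0], "turn": 0},
    {"xyz": [0, 0, 0], "turn": 0}
  ]
}}

```text
clock: 20.82
tcp_pos: [0.6026, -0.0429, 0.2776]
orientation: [0.006, 3.14, 0.001]
contact_force: [0.5, -0.5, 0.3]
grip_width: 0.0856
```

{"api": "apply_moves", "payload": {
  "deltas": [
    {"xyz": [-0.0013, 0, -0.025], "turn": 0},
    {"xyz": [0, 0, -0.03], "turn": 0},
    {"xyz": [0, 0, -0.016], "turn": 0},
    {"xyz": [0, 0, -0.008], "turn": 0},
    {"xyz": [0, 0, 0], "turn": 0},
    {"xyz": [0, 0, 0], "turn": 0},
    {"xyz": [0, 0, 0], "turn": 0}
  ]
}}

```text
clock: 21.4
tcp_pos: [0.6015, -0.0439, 0.1993]
orientation: [0.009, 3.139, 0.0]
contact_force: [0.2, 0.9, 0.3]
grip_width: 0.0854
```

```bash
python3 - <<'E'
from h import *
m,im=snap("wrist","w16.png"); o=readout.get_obs(); print(o["tcp_pos"],o["contact_force"],o["clock"])
np.save("w16.npy",m,allow_pickle=True)
big=cv2.resize(im[220:370,220:420],None,fx=3.9,fy=3.9,interpolation=2)
P=(.6013,-.0428)
for rad,z,col in ((.029,.062,(0,255,0)),(.026,.062,(255,0,0)),(.029,0,(0,0,255))):
    pts=[3.9*(proj(m,(P[0]+rad*np.cos(a),P[1]+rad*np.sin(a),z))-(219.6,219.6)) for a in np.linspace(0,6.28,60)]
    cv2.polylines(big,[np.int32(np.round(pts))],True,col,1)
cv2.imwrite("pics/b16.png",big)
E
```

```text
[ 0.60139876 -0.04407282  0.19926707] [ 0.54798266 -0.01715085 -0.16276214] 21.45
```

View pics/b16.png

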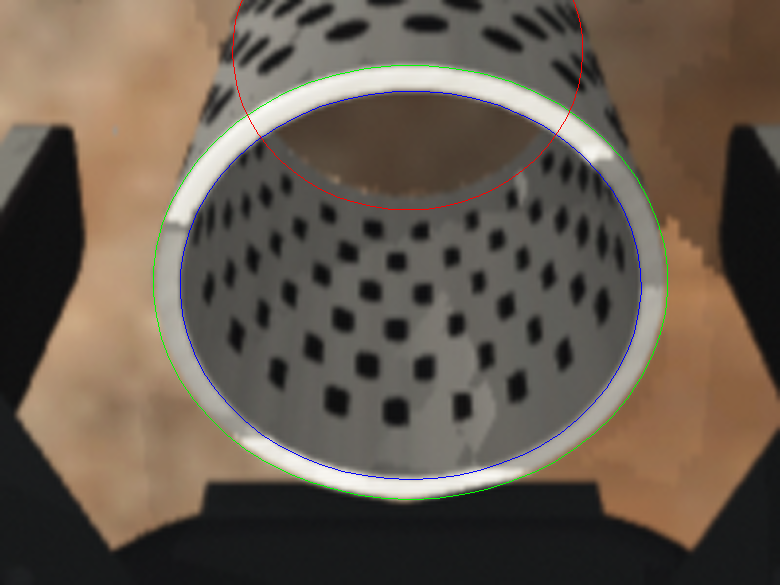

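Sleeve confirmed at (0.6013, -0.0428), with a good overlay. I'll centre on it and grip.

{"api": "apply_moves", "payload": {
  "deltas": [
    {"xyz": [0, 0.0013, 0], "turn": 0},
    {"xyz": [0, 0, 0], "turn": 0},
    {"xyz": [0, 0, 0], "turn": 0},
    {"xyz": [0, 0, 0], "turn": 0},
    {"xyz": [0, 0, 0], "turn": 0},
    {"xyz": [0, 0, 0], "turn": 0},
    {"xyz": [0, 0, 0], "turn": 0},
    {"xyz": [0, 0, 0], "turn": 0},
    {"xyz": [0, 0, 0], "turn": 0}
  ],
  "claw": 0.5,
  "squeeze": 25
}}

```text
clock: 22.2
tcp_pos: [0.6008, -0.0428, 0.1985]
orientation: [0.009, 3.14, -0.0]
contact_force: [-2.2, -0.2, 6.1]
grip_width: 0.0571
```

{"api": "apply_moves", "payload": {
  "deltas": [
    {"xyz": [0, 0, 0.02], "turn": 0},
    {"xyz": [0, 0, 0.04], "turn": 0},
    {"xyz": [0, 0, 0.04], "turn": 0},
    {"xyz": [0, 0, 0.04], "turn": 0},
    {"xyz": [0, 0, 0], "turn": 0},
    {"xyz": [0, 0, 0], "turn": 0}
  ]
}}

```text
clock: 22.7
tcp_pos: [0.6011, -0.0429, 0.3402]
orientation: [0.01, 3.136, -0.001]
contact_force: [-0.4, -0.5, -1.7]
grip_width: 0.0571
```

```bash
python3 - <<'E'
from h import *
o=readout.get_obs(); t=o["tcp_pos"];m,im=snap("wrist","w17.png"); print(t,o["orientation"],o["contact_force"],o["clock"],o["grip_width"])
np.save("w17.npy",(m,t),allow_pickle=True)
big=cv2.resize(im[220:370,220:420],None,fx=3.9,fy=3.9,interpolation=2)
zb=t[2]-.1993
for rad,z,col in ((.029,.062+zb,(0,255,0)),(.026,zb+.062,(255,0,0)),(.029,zb,(0,0,255))):
    pts=[3.9*(proj(m,(t[0]+rad*np.cos(a),t[1]+rad*np.sin(a),z))-(219.6,219.6)) for a in np.linspace(0,6.28,60)]
    cv2.polylines(big,[np.int32(np.round(pts))],True,col,1)
cv2.imwrite("pics/b17.png",big)
E
```

```text
[ 0.60109265 -0.04290008  0.34017172] [ 9.62624329e-03  3.13627176e+00 -8.67359343e-04] [-0.41139913 -0.53574571 -1.681905  ] 22.7 0.0571265219325074Traceback (most recent call last):
  File "<stdin>", line 3, in <module>
    arr = np.asanyarray(arr)
ValueError: setting an array element with a sequence. The requested array has an inhomogeneous shape after 1 dimensions. The detected shape was (2,) + inhomogeneous part.
```

{"api": "apply_moves", "payload": {
  "deltas": [
    {"xyz": [-0.0006, 0.0396, 0], "turn": 0},
    {"xyz": [-0.0006, 0.0396, 0], "turn": 0},
    {"xyz": [-0.0006, 0.0396, 0], "turn": 0},
    {"xyz": [-0.0006, 0.0396, 0], "turn": 0},
    {"xyz": [-0.0006, 0.0396, 0], "turn": 0},
    {"xyz": [-0.0006, 0.0396, 0], "turn": 0},
    {"xyz": [0, 0, 0], "turn": 0},
    {"xyz": [0, 0, 0], "turn": 0},
    {"xyz": [0, 0, 0], "turn": 0}
  ]
}}

```text
clock: 23.5
tcp_pos: [0.5963, 0.194, 0.3353]
orientation: [-0.008, -3.138, 0.003]
contact_force: [0.6, -1.4, -2.0]
grip_width: 0.0575
```

```bash
cat > sl.py <<'E'
from h import *
import sys
n=sys.argv[1]
m,im=snap("wrist",f"w{n}.png");o=readout.get_obs(); t=o["tcp_pos"]; print(t,o["orientation"],o["contact_force"],o["clock"],o["grip_width"])
big=cv2.resize(im[220:370,220:420],None,fx=3.9,fy=3.9,interpolation=2)
from scipy.spatial.transform import Rotation as Ro
R=Ro.from_rotvec(o["orientation"]).as_matrix(); ax=-R[:,2]; print("tilt",ax)
c0=t-ax*.1985+np.array([.0005,0,0])
for rad,z,col in ((.029,.062,(0,255,0)),(.026,.062,(255,0,0)),(.029,0,(0,0,255))):
    pts=[3.9*(proj(m,c0+R@(rad*np.cos(a),rad*np.sin(a),-z))-(219.6,219.6)) for a in np.linspace(0,6.28,60)]
    cv2.polylines(big,[np.int32(np.round(pts))],True,col,1)
cv2.imwrite(f"pics/b{n}.png",big)
E
python3 sl.py 18
```

```text
[0.59670452 0.1929215  0.33559153] [-0.01127625 -3.13870869  0.00351094] [-0.80471778 -0.16563898 -2.25632836] 23.55 0.05717391401920034
tilt [0.00286976 0.00222687 0.9999934 ]
```

View pics/b18.png

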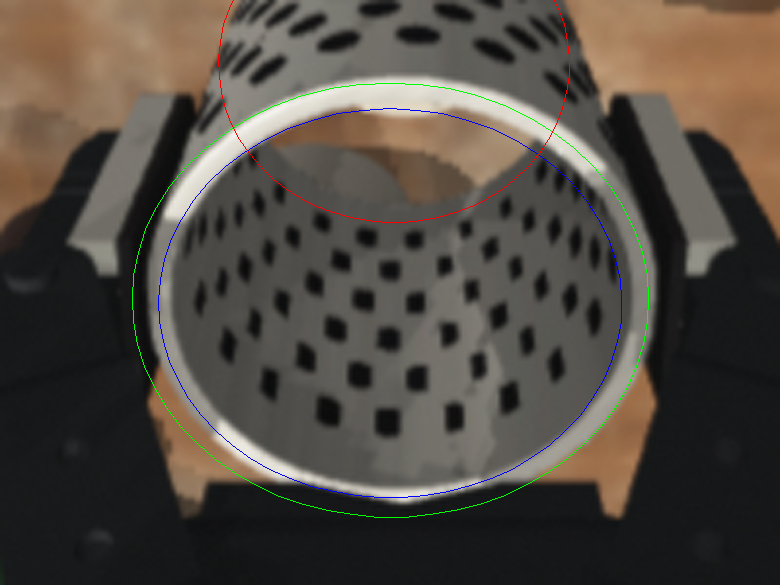

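{"api": "apply_moves", "payload": {
  "deltas": [
    {"xyz": [0, 0, 0], "turn": 0},
    {"xyz": [0, 0, 0], "turn": 0},
    {"xyz": [0, 0, 0], "turn": 0},
    {"xyz": [0, 0, 0], "turn": 0}
  ]
}}

```text
clock: 23.88
tcp_pos: [0.597, 0.1937, 0.3375]
orientation: [0.011, 3.142, -0.0]
contact_force: [-0.3, 0.0, -1.2]
grip_width: 0.0575
```

```bash
sed -i 's/^m,im=snap.*/o=readout.get_obs(); t=o["tcp_pos"]; m,im=snap("wrist",f"w{n}.png");print(readout.get_obs()["tcp_pos"]-t); print(t,o["orientation"],o["contact_force"],o["clock"],o["grip_width"])/' sl.py
python3 sl.py 19
```

```text
[-4.98662567e-05  2.30950653e-04  6.60804790e-05]
[0.59699672 0.19373587 0.33751198] [ 1.12287283e-02  3.14151774e+00 -3.80648850e-04] [-0.25675958  0.0046147  -1.24386996] 23.8833 0.05747095035695116
tilt [-5.39532493e-05  2.42527204e-04  9.99999969e-01]
```

View pics/b19.png

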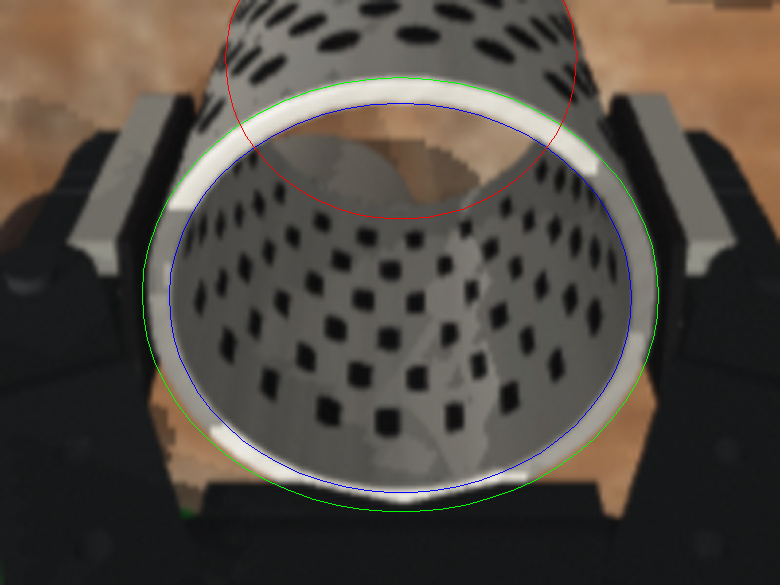

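```bash
cat >fit.py <<'E'
from h import *
im=cv2.imread("pics/w19.png"); m=camera_model("wrist");t=readout.get_obs()["tcp_pos"]; print(t)
big=cv2.resize(im[220:370,220:420],None,fx=3.9,fy=3.9,interpolation=2)
for dx,dz,col in ((0.0005,-.0022,(0,255,0)),(0.0,-.0022,(0,0,255))):
  for rad in (.026,.029):
    pts=[3.9*(proj(m,(t[0]+dx+rad*np.cos(a),t[1]+rad*np.sin(a),t[2]-.1985+.062+dz))-(219.6,219.6)) for a in np.linspace(0,6.28,60)]
    cv2.polylines(big,[np.int32(np.round(pts))],True,col,1)
cv2.imwrite("pics/b20.png",big)
E
python3 fit.py
```

```text
[0.59694686 0.19396682 0.33757806]
```

View pics/b20.png

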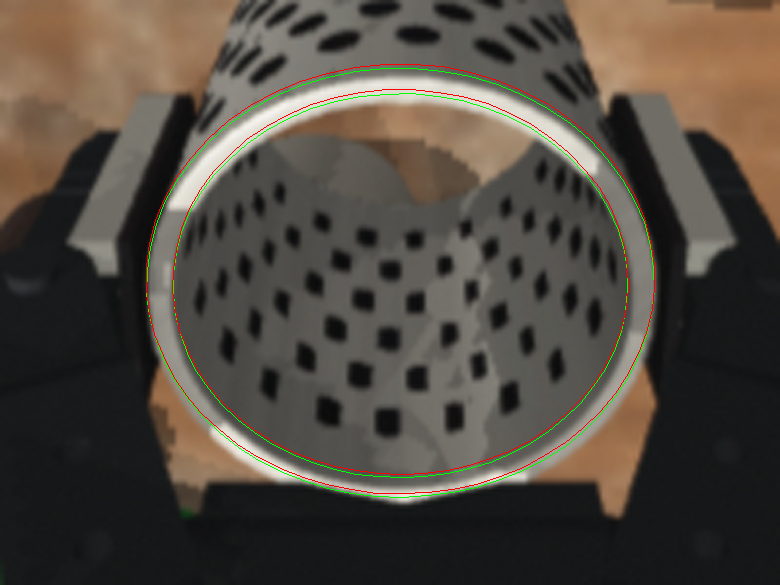

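{"api": "apply_moves", "payload": {
  "deltas": [
    {"xyz": [0, 0.0008, 0], "turn": 0},
    {"xyz": [0, 0, 0], "turn": 0},
    {"xyz": [0, 0, -0.012], "turn": 0},
    {"xyz": [0, 0, -0.012], "turn": 0},
    {"xyz": [0, 0, -0.012], "turn": 0},
    {"xyz": [0, 0, -0.012], "turn": 0},
    {"xyz": [0, 0, -0.006], "turn": 0},
    {"xyz": [0, 0, 0], "turn": 0},
    {"xyz": [0, 0, 0], "turn": 0},
    {"xyz": [0, 0, 0], "turn": 0}
  ]
}}

```text
clock: 24.77
tcp_pos: [0.597, 0.1956, 0.2839]
orientation: [0.009, 3.141, 0.001]
contact_force: [0.0, -0.7, 0.0]
grip_width: 0.057
```

```bash
cat >fit2.py <<'E'
from h import *
import sys
n=sys.argv[1]; dx=float(sys.argv[2]);dz=float(sys.argv[3])
o=readout.get_obs();t=o["tcp_pos"];m,im=snap("wrist",f"w{n}.png"); print(t,o["orientation"],o["contact_force"],o["clock"])
big=cv2.resize(im[220:370,220:420],None,fx=3.9,fy=3.9,interpolation=2)
def C(cx,cy,z,rad,col):
    pts=[3.9*(proj(m,(cx+rad*np.cos(a),cy+rad*np.sin(a),z))-(219.6,219.6)) for a in np.linspace(0,6.28,60)]
    cv2.polylines(big,[np.int32(np.round(pts))],True,col,1)
for rad in (.026,.029): C(t[0]+dx,t[1],t[2]-.1985+.062+dz,rad,(0,255,0))
C(.598,.1947,.11,.021,(255,0,0));C(.598,.1947,.11,.008,(255,0,0))
cv2.imwrite(f"pics/b{n}.png",big)
E
python3 fit2.py 21 .001 -.002
```

```text
[0.59704615 0.1956495  0.28385434] [9.03785091e-03 3.14099919e+00 7.29653223e-04] [ 0.02242014 -0.72464104  0.01092337] 24.7667
```

View pics/b21.png

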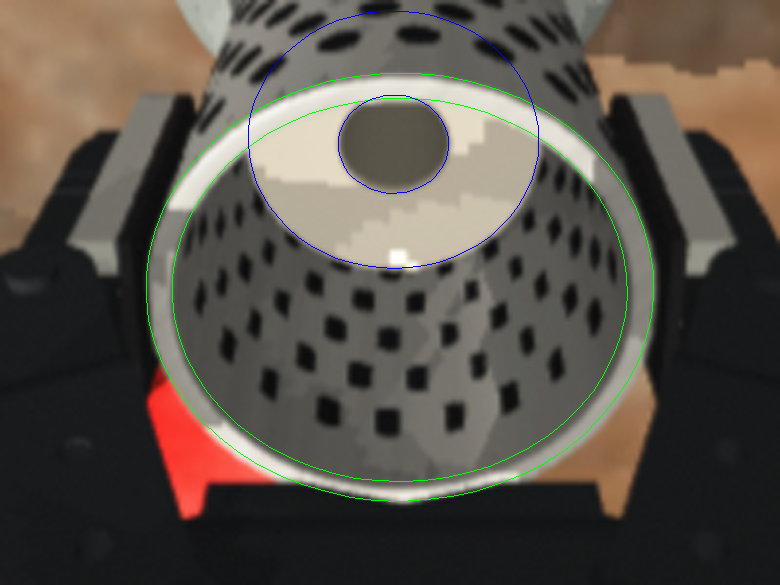

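{"api": "apply_moves", "payload": {
  "deltas": [
    {"xyz": [-0.0002, -0.001, -0.005], "turn": 0},
    {"xyz": [0, 0, -0.006], "turn": 0},
    {"xyz": [0, 0, -0.005], "turn": 0},
    {"xyz": [0, 0, -0.003], "turn": 0},
    {"xyz": [0, 0, 0], "turn": 0},
    {"xyz": [0, 0, 0], "turn": 0},
    {"xyz": [0, 0, 0], "turn": 0}
  ]
}}

```text
clock: 25.4
tcp_pos: [0.5967, 0.1945, 0.2646]
orientation: [0.009, 3.141, 0.0]
contact_force: [-0.0, 0.5, -1.4]
grip_width: 0.0573
```

{"api": "apply_moves", "payload": {
  "deltas": [
    {"xyz": [0.0002, 0.0002, -0.0015], "turn": 0},
    {"xyz": [0, 0, -0.0015], "turn": 0},
    {"xyz": [0, 0, 0], "turn": 0},
    {"xyz": [0, 0, 0], "turn": 0},
    {"xyz": [0, 0, 0], "turn": 0}
  ]
}}

```text
clock: 25.82
tcp_pos: [0.5968, 0.1946, 0.2615]
orientation: [-0.009, -3.142, -0.0]
contact_force: [0.8, -0.7, -2.5]
grip_width: 0.0572
```

{"api": "apply_moves", "payload": {
  "deltas": [
    {"xyz": [0, 0, -0.0015], "turn": 0},
    {"xyz": [0, 0, -0.0015], "turn": 0},
    {"xyz": [0, 0, 0], "turn": 0},
    {"xyz": [0, 0, 0], "turn": 0}
  ]
}}

```text
clock: 26.15
tcp_pos: [0.5968, 0.1946, 0.2583]
orientation: [-0.009, -3.141, 0.0]
contact_force: [-0.1, 0.1, -1.6]
grip_width: 0.0567
```

{"api": "apply_moves", "payload": {
  "deltas": [
    {"xyz": [0, 0, -0.001], "turn": 0},
    {"xyz": [0, 0, -0.001], "turn": 0},
    {"xyz": [0, 0, 0], "turn": 0},
    {"xyz": [0, 0, 0], "turn": 0}
  ]
}}

```text
clock: 26.48
tcp_pos: [0.5968, 0.1946, 0.2564]
orientation: [-0.009, -3.141, 0.0]
contact_force: [0.5, 0.6, -2.6]
grip_width: 0.057
```

{"api": "apply_moves", "payload": {
  "deltas": [
    {"xyz": [0, 0, -0.001], "turn": 0},
    {"xyz": [0, 0, 0], "turn": 0},
    {"xyz": [0, 0, 0], "turn": 0},
    {"xyz": [0, 0, 0], "turn": 0}
  ]
}}

```text
clock: 26.82
tcp_pos: [0.5968, 0.1946, 0.2555]
orientation: [0.009, 3.142, 0.0]
contact_force: [0.4, -0.5, -1.9]
grip_width: 0.0572
```

{"api": "apply_moves", "payload": {
  "deltas": [
    {"xyz": [0, 0, -0.001], "turn": 0},
    {"xyz": [0, 0, 0], "turn": 0},
    {"xyz": [0, 0, 0], "turn": 0},
    {"xyz": [0, 0, 0], "turn": 0}
  ]
}}

```text
clock: 27.15
tcp_pos: [0.5968, 0.1946, 0.2545]
orientation: [-0.009, -3.142, -0.0]
contact_force: [-0.2, -0.1, -1.5]
grip_width: 0.0572
```

{"api": "apply_moves", "payload": {
  "deltas": [
    {"xyz": [0, 0, -0.001], "turn": 0},
    {"xyz": [0, 0, 0], "turn": 0},
    {"xyz": [0, 0, 0], "turn": 0},
    {"xyz": [0, 0, 0], "turn": 0}
  ]
}}

```text
clock: 27.48
tcp_pos: [0.5968, 0.1946, 0.2535]
orientation: [-0.009, -3.142, 0.0]
contact_force: [0.3, -0.4, -1.2]
grip_width: 0.0569
```

{"api": "apply_moves", "payload": {
  "deltas": [
    {"xyz": [0, 0, -0.001], "turn": 0},
    {"xyz": [0, 0, 0], "turn": 0},
    {"xyz": [0, 0, 0], "turn": 0},
    {"xyz": [0, 0, 0], "turn": 0}
  ]
}}

```text
clock: 27.82
tcp_pos: [0.5969, 0.1947, 0.2526]
orientation: [0.009, 3.141, 0.0]
contact_force: [-0.1, -0.4, -0.2]
grip_width: 0.0571
```

{"api": "apply_moves", "payload": {
  "deltas": [
    {"xyz": [0, 0, -0.001], "turn": 0},
    {"xyz": [0, 0, 0], "turn": 0},
    {"xyz": [0, 0, 0], "turn": 0},
    {"xyz": [0, 0, 0], "turn": 0}
  ]
}}

```text
clock: 28.15
tcp_pos: [0.5969, 0.1948, 0.2525]
orientation: [0.009, 3.141, -0.0]
contact_force: [-2.7, -1.9, 6.6]
grip_width: 0.0569
```

{"api": "apply_moves", "payload": {
  "deltas": [
    {"xyz": [0, 0, 0], "turn": 0},
    {"xyz": [0, 0, 0], "turn": 0},
    {"xyz": [0, 0, 0], "turn": 0},
    {"xyz": [0, 0, 0], "turn": 0},
    {"xyz": [0, 0, 0], "turn": 0},
    {"xyz": [0, 0, 0.02], "turn": 0},
    {"xyz": [0, 0, 0.04], "turn": 0},
    {"xyz": [0, 0, 0.03], "turn": 0},
    {"xyz": [0, 0, 0], "turn": 0},
    {"xyz": [0, 0, 0], "turn": 0},
    {"xyz": [0, 0, 0], "turn": 0}
  ],
  "claw": -1
}}

```text
clock: 29.07
tcp_pos: [0.5966, 0.1943, 0.341]
orientation: [-0.009, -3.141, 0.001]
contact_force: [-0.9, -0.3, 0.5]
grip_width: 0.0852
```

```bash
python3 - <<'E'
from h import *
o=readout.get_obs();m,im=snap("wrist","w22.png"); print(o["tcp_pos"],o["contact_force"],o["clock"])
np.save("w22.npy",m,allow_pickle=True)
big=cv2.resize(im[150:300,240:400],None,fx=4,fy=4,interpolation=2)
for rad,z,col in ((.021,.11,(0,0,255)),(.029,.116,(0,255,0)),(.026,.116,(255,0,0)),(.029,.054,(0,255,255))):
    pts=[4*(proj(m,(.598+rad*np.cos(a),.1947+rad*np.sin(a),z))-(239.6,149.6)) for a in np.linspace(0,6.28,60)]
    cv2.polylines(big,[np.int32(np.round(pts))],True,col,1)
cv2.imwrite("pics/b22.png",big)
m,im=snap("side","s22.png")
cv2.imwrite("pics/b23.png",cv2.resize(im[170:320,190:350],None,fx=4,fy=4,interpolation=2))
E
```

```text
[0.59658521 0.19430057 0.34100288] [-0.89824868 -0.26536383  0.54044193] 29.0667
```

View pics/b22.png

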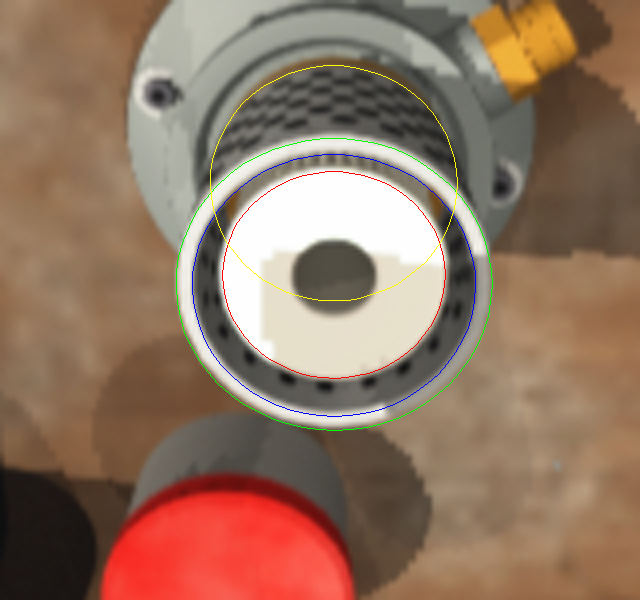

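View pics/b23.png

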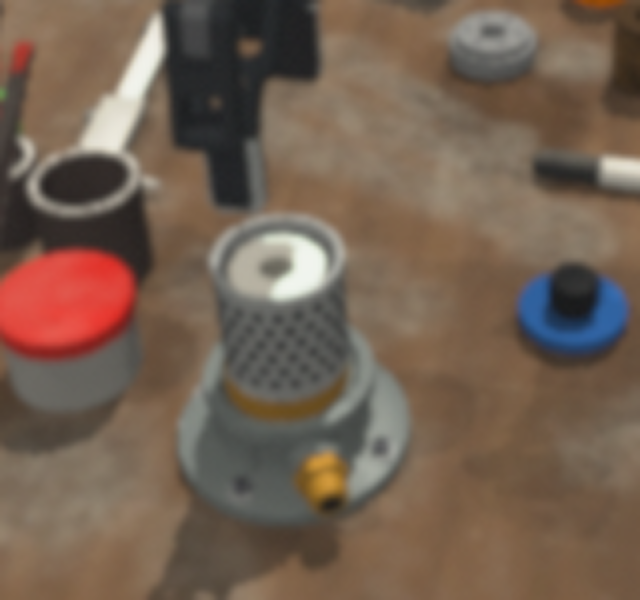

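{"api": "apply_moves", "payload": {
  "deltas": [
    {"xyz": [-0.02, -0.025, 0], "turn": 0},
    {"xyz": [-0.02, -0.025, 0], "turn": 0},
    {"xyz": [-0.02, -0.025, -0.01], "turn": 0},
    {"xyz": [-0.017, -0.0223, -0.02], "turn": 0},
    {"xyz": [0, 0, -0.02], "turn": 0},
    {"xyz": [0, 0, 0], "turn": 0},
    {"xyz": [0, 0, 0], "turn": 0},
    {"xyz": [0, 0, 0], "turn": 0},
    {"xyz": [0, 0, 0], "turn": 0}
  ]
}}

```text
clock: 29.92
tcp_pos: [0.5207, 0.0985, 0.2924]
orientation: [0.007, 3.14, 0.002]
contact_force: [-0.1, 0.3, -0.6]
grip_width: 0.0852
```

```bash
cat > cov.py <<'E'
from h import *
import sys
n=sys.argv[1];np.set_printoptions(precision=4,suppress=True)
o=readout.get_obs();m,im=snap("wrist",f"w{n}.png"); print(o["tcp_pos"],o["contact_force"],o["clock"])
hsv=cv2.cvtColor(im,cv2.COLOR_BGR2HSV)
b=cv2.inRange(hsv,(100,110,50),(125,255,255)); cs,_=cv2.findContours(b,cv2.RETR_EXTERNAL,cv2.CHAIN_APPROX_NONE);c=max(cs,key=cv2.contourArea)
e=cv2.fitEllipse(cv2.convexHull(c));print(e,plane(m,*e[0],.011))
P=(float(sys.argv[2]),float(sys.argv[3])) if len(sys.argv)>2 else plane(m,*e[0],.011)[:2]
x0,y0=int(e[0][0])-70,int(e[0][1])-60
big=cv2.resize(im[y0:y0+130,x0:x0+140],None,fx=4.5,fy=4.5,interpolation=2)
for rad,z,col in ((.029,.012,(0,255,0)),(.013,.032,(0,0,255)),(.013,.012,(0,255,255)),(.029,.004,(255,255,0))):
    pts=[4.5*(proj(m,(P[0]+rad*np.cos(a),P[1]+rad*np.sin(a),z))-(x0-.4,y0-.4)) for a in np.linspace(0,6.28,60)]
    cv2.polylines(big,[np.int32(np.round(pts))],True,col,1)
cv2.imwrite(f"pics/b{n}.png",big)
E
python3 cov.py 24
```

```text
[0.5207 0.0985 0.2924] [-0.1032  0.317  -0.5527] 29.9167
((318.2477111816406, 140.8548583984375), (66.531494140625, 67.05541229248047), 168.87322998046875) [0.4705 0.0956 0.011 ]
```

View pics/b24.png

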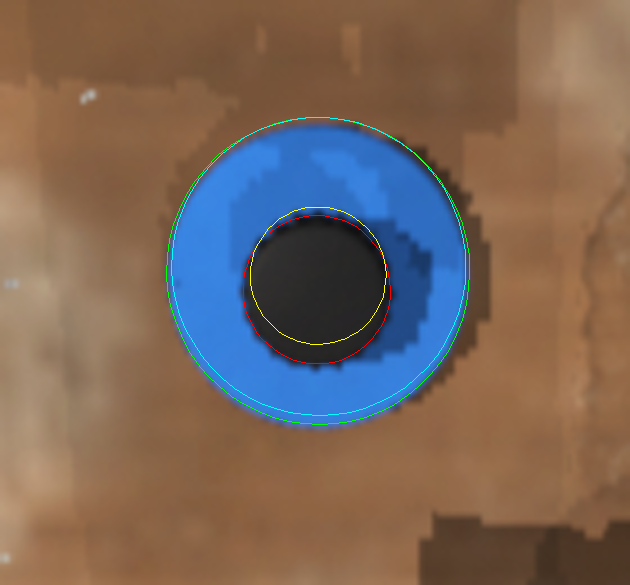

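{"api": "apply_moves", "payload": {
  "deltas": [
    {"xyz": [-0.025, -0.0015, -0.02], "turn": 0},
    {"xyz": [-0.0246, -0.0014, -0.02], "turn": 0},
    {"xyz": [0, 0, -0.02], "turn": 0},
    {"xyz": [0, 0, 0], "turn": 0},
    {"xyz": [0, 0, 0], "turn": 0},
    {"xyz": [0, 0, 0], "turn": 0}
  ]
}}

```text
clock: 30.47
tcp_pos: [0.4717, 0.0951, 0.2328]
orientation: [0.009, 3.139, 0.002]
contact_force: [0.2, 0.5, 0.5]
grip_width: 0.0849
```

```bash
python3 cov.py 25 .4711 .0956
```

```text
[0.4717 0.0951 0.2328] [0.1841 0.5219 0.5388] 30.4667
((322.52203369140625, 218.51461791992188), (75.27954864501953, 79.61650085449219), 86.0630874633789) [0.4696 0.0956 0.011 ]
```

View pics/b25.png

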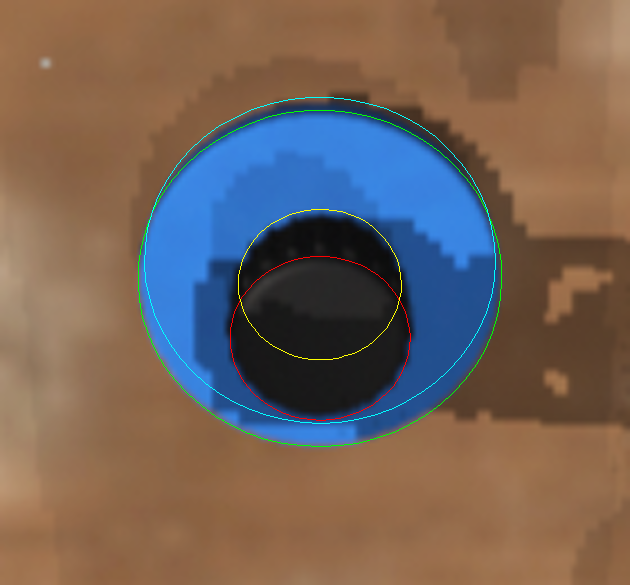

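{"api": "apply_moves", "payload": {
  "deltas": [
    {"xyz": [-0.0006, 0.0005, -0.02], "turn": 0},
    {"xyz": [0, 0, -0.016], "turn": 0},
    {"xyz": [0, 0, -0.008], "turn": 0},
    {"xyz": [0, 0, 0], "turn": 0},
    {"xyz": [0, 0, 0], "turn": 0},
    {"xyz": [0, 0, 0], "turn": 0}
  ]
}}

```text
clock: 31.02
tcp_pos: [0.4703, 0.0952, 0.1884]
orientation: [0.009, 3.14, 0.001]
contact_force: [0.2, 0.2, 1.0]
grip_width: 0.0852
```

{"api": "apply_moves", "payload": {
  "deltas": [
    {"xyz": [0, 0, 0], "turn": 0},
    {"xyz": [0, 0, 0], "turn": 0},
    {"xyz": [0, 0, 0], "turn": 0},
    {"xyz": [0, 0, 0], "turn": 0},
    {"xyz": [0, 0, 0], "turn": 0},
    {"xyz": [0, 0, 0], "turn": 0},
    {"xyz": [0, 0, 0], "turn": 0},
    {"xyz": [0, 0, 0], "turn": 0},
    {"xyz": [0, 0, 0], "turn": 0},
    {"xyz": [0, 0, 0], "turn": 0}
  ],
  "claw": 1,
  "squeeze": 30
}}

```text
clock: 31.85
tcp_pos: [0.4697, 0.0949, 0.1878]
orientation: [0.009, 3.141, -0.0]
contact_force: [-1.7, -1.1, 6.0]
grip_width: 0.0246
```

```bash
python3 - <<'E'
from h import *
o=readout.get_obs();m,im=snap("wrist","w26.png"); print(o["tcp_pos"],o["contact_force"],o["grip_width"],o["moment"])
E
```

```text
[0.46970191 0.09492289 0.18783126] [-1.65371438 -1.10720917  5.96197842] 0.02457132082818994 [-0.08031895  0.25785702 -0.00315133]
```

View pics/w26.png

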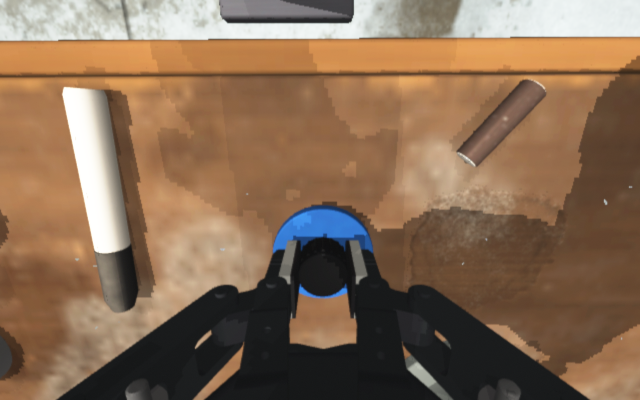

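{"api": "apply_moves", "payload": {
  "deltas": [
    {"xyz": [0, 0, 0.015], "turn": 0},
    {"xyz": [0, 0, 0.035], "turn": 0},
    {"xyz": [0, 0, 0.04], "turn": 0},
    {"xyz": [0, 0, 0.04], "turn": 0},
    {"xyz": [0, 0, 0.025], "turn": 0},
    {"xyz": [0, 0, 0], "turn": 0},
    {"xyz": [0.03, 0.024, 0], "turn": 0},
    {"xyz": [0.03, 0.024, 0], "turn": 0},
    {"xyz": [0.03, 0.024, 0], "turn": 0},
    {"xyz": [0.025, 0.019, 0], "turn": 0},
    {"xyz": [0.0119, 0.0088, 0], "turn": 0},
    {"xyz": [0, 0, 0], "turn": 0}
  ]
}}

```text
clock: 32.9
tcp_pos: [0.598, 0.1971, 0.3407]
orientation: [-0.006, -3.141, -0.003]
contact_force: [0.6, -0.3, -1.2]
grip_width: 0.025
```

{"api": "apply_moves", "payload": {
  "deltas": [
    {"xyz": [0, 0, 0], "turn": 0},
    {"xyz": [0, 0, 0], "turn": 0},
    {"xyz": [0, 0, 0], "turn": 0},
    {"xyz": [0, 0, 0], "turn": 0}
  ]
}}

```text
clock: 33.23
tcp_pos: [0.5959, 0.1937, 0.3423]
orientation: [-0.01, -3.141, 0.002]
contact_force: [-1.0, 0.6, -1.6]
grip_width: 0.0247
```

```bash
cat >fit3.py <<'E'
from h import *
import sys
n=sys.argv[1]; dx=float(sys.argv[2]);dz=float(sys.argv[3])
o=readout.get_obs();t=o["tcp_pos"];m,im=snap("wrist",f"w{n}.png"); print(t,o["orientation"],o["contact_force"],o["clock"],o["grip_width"])
big=cv2.resize(im[150:320,230:420],None,fx=4,fy=4,interpolation=2)[:600]
def C(cx,cy,z,rad,col):
    pts=[4*(proj(m,(cx+rad*np.cos(a),cy+rad*np.sin(a),z))-(229.6,149.6)) for a in np.linspace(0,6.28,60)]
    cv2.polylines(big,[np.int32(np.round(pts))],True,col,1)
zb=t[2]-.1878+dz
C(t[0]+dx,t[1],zb+.012,.029,(0,255,0));C(t[0]+dx,t[1],zb+.032,.013,(0,0,255));C(t[0]+dx,t[1],zb+.004,.029,(0,255,255))
C(.598,.1947,.116,.029,(255,0,0))
cv2.imwrite(f"pics/b{n}.png",big)
E
python3 fit3.py 27 .0014 0
```

```text
[0.59589989 0.19374935 0.34232261] [-1.02857006e-02 -3.14106431e+00  1.61316233e-03] [-0.981908    0.57645778 -1.63323385] 33.2333 0.024672199219749627
```

View pics/b27.png

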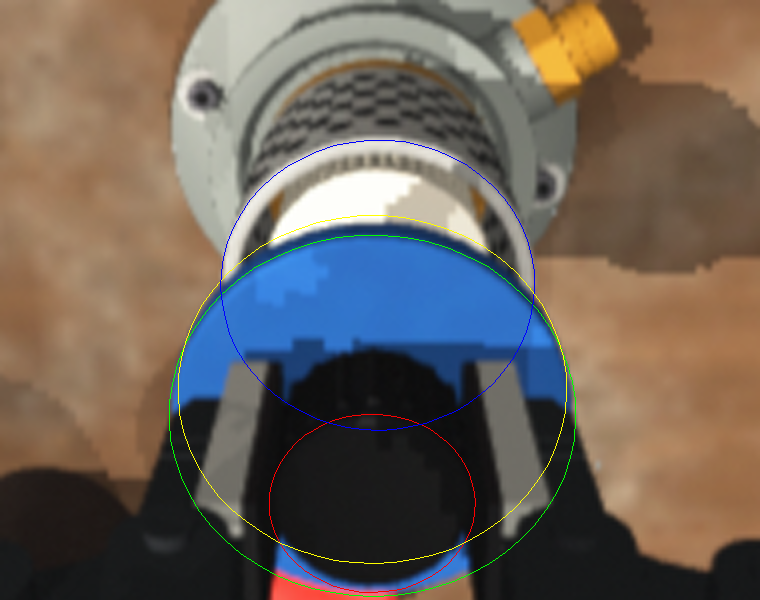

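```bash
sed -i 's/im\[150:320,230:420\],None,fx=4,fy=4,interpolation=2)\[:600\]/im[180:330,240:420],None,fx=4,fy=4,interpolation=2)/; s/(229.6,149.6)/(239.6,179.6)/' fit3.py; python3 fit3.py 28 .001 0
```

```text
[0.59603852 0.19389068 0.34254591] [-1.02119981e-02 -3.14147846e+00  1.19879797e-03] [ 1.03902252 -0.04950085 -2.31169294] 33.2833 0.025041897613479927
```

View pics/b28.png

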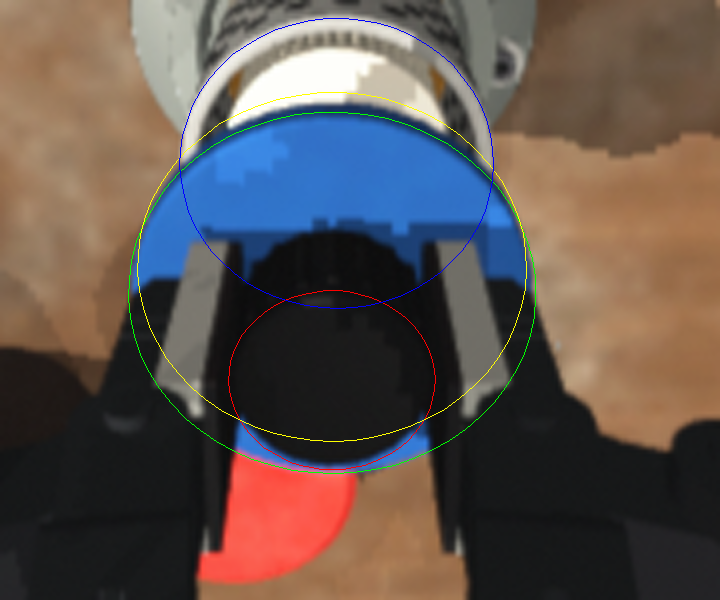

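{"api": "apply_moves", "payload": {
  "deltas": [
    {"xyz": [0.001, 0.0008, 0], "turn": 0},
    {"xyz": [0, 0, -0.012], "turn": 0},
    {"xyz": [0, 0, -0.012], "turn": 0},
    {"xyz": [0, 0, -0.01], "turn": 0},
    {"xyz": [0, 0, 0], "turn": 0},
    {"xyz": [0, 0, 0], "turn": 0},
    {"xyz": [0, 0, 0], "turn": 0}
  ]
}}

```text
clock: 33.92
tcp_pos: [0.5976, 0.1956, 0.3083]
orientation: [-0.009, -3.141, -0.0]
contact_force: [-0.3, -0.1, -1.9]
grip_width: 0.0248
```

```bash
python3 fit3.py 29 .001 0; python3 - <<'E'
from h import *
m,im=snap("side","s29.png");cv2.imwrite("pics/b30.png",cv2.resize(im[150:300,190:350],None,fx=4,fy=4,interpolation=2))
E
```

```text
[0.59757222 0.19564842 0.30830619] [-8.92375142e-03 -3.14120593e+00 -2.78334363e-04] [-0.29403705 -0.07714775 -1.86860466] 33.9167 0.024844157463625262
```

View pics/b29.png

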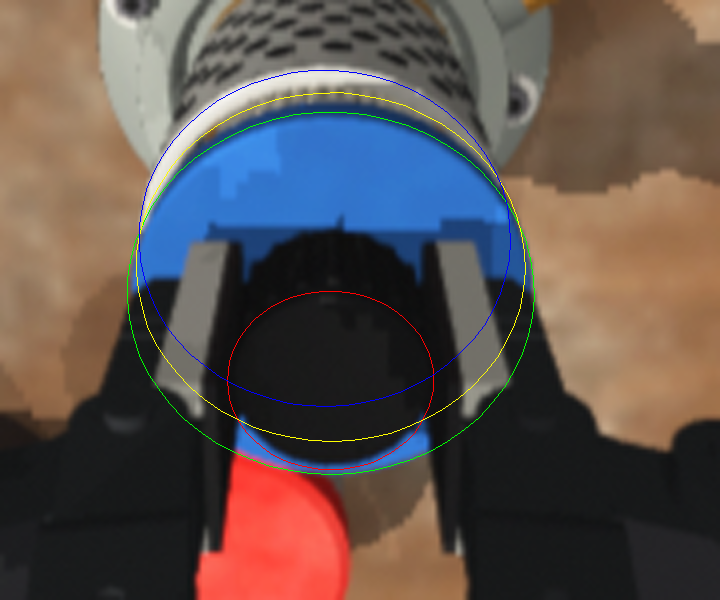

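View pics/b30.png

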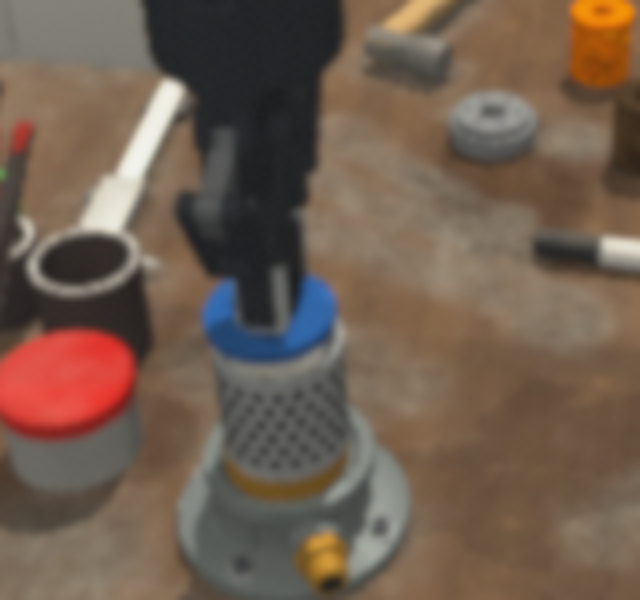

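{"api": "apply_moves", "payload": {
  "deltas": [
    {"xyz": [-0.0006, -0.0009, 0], "turn": 0},
    {"xyz": [0, 0, 0], "turn": 0},
    {"xyz": [0, 0, -0.0015], "turn": 0},
    {"xyz": [0, 0, -0.0015], "turn": 0},
    {"xyz": [0, 0, 0], "turn": 0},
    {"xyz": [0, 0, 0], "turn": 0}
  ]
}}

```text
clock: 34.52
tcp_pos: [0.5969, 0.1946, 0.3054]
orientation: [-0.009, -3.141, 0.0]
contact_force: [-0.4, -0.3, -2.4]
grip_width: 0.0244
```

{"api": "apply_moves", "payload": {
  "deltas": [
    {"xyz": [0, 0, -0.001], "turn": 0},
    {"xyz": [0, 0, -0.001], "turn": 0},
    {"xyz": [0, 0, 0], "turn": 0},
    {"xyz": [0, 0, 0], "turn": 0}
  ]
}}

```text
clock: 34.85
tcp_pos: [0.5969, 0.1946, 0.3034]
orientation: [-0.009, -3.141, 0.0]
contact_force: [0.0, 0.3, -1.4]
grip_width: 0.0247
```

{"api": "apply_moves", "payload": {
  "deltas": [
    {"xyz": [0, 0, -0.001], "turn": 0},
    {"xyz": [0, 0, -0.0005], "turn": 0},
    {"xyz": [0, 0, 0], "turn": 0},
    {"xyz": [0, 0, 0], "turn": 0}
  ]
}}

```text
clock: 35.18
tcp_pos: [0.5969, 0.1946, 0.3019]
orientation: [-0.009, -3.141, 0.0]
contact_force: [0.1, -1.4, -1.3]
grip_width: 0.0249
```

{"api": "apply_moves", "payload": {
  "deltas": [
    {"xyz": [0, 0, -0.001], "turn": 0},
    {"xyz": [0, 0, 0], "turn": 0},
    {"xyz": [0, 0, 0], "turn": 0},
    {"xyz": [0, 0, 0], "turn": 0}
  ]
}}

```text
clock: 35.52
tcp_pos: [0.5969, 0.1946, 0.301]
orientation: [-0.009, -3.142, -0.0]
contact_force: [-0.2, -0.2, -1.2]
grip_width: 0.0246
```

{"api": "apply_moves", "payload": {
  "deltas": [
    {"xyz": [0, 0, -0.001], "turn": 0},
    {"xyz": [0, 0, 0], "turn": 0},
    {"xyz": [0, 0, 0], "turn": 0},
    {"xyz": [0, 0, 0], "turn": 0}
  ]
}}

```text
clock: 35.85
tcp_pos: [0.5969, 0.1946, 0.3]
orientation: [-0.009, -3.142, -0.0]
contact_force: [0.4, -0.6, -1.0]
grip_width: 0.0246
```

{"api": "apply_moves", "payload": {
  "deltas": [
    {"xyz": [0, 0, -0.001], "turn": 0},
    {"xyz": [0, 0, 0], "turn": 0},
    {"xyz": [0, 0, 0], "turn": 0},
    {"xyz": [0, 0, 0], "turn": 0}
  ]
}}

```text
clock: 36.18
tcp_pos: [0.597, 0.1947, 0.2999]
orientation: [0.009, 3.141, -0.0]
contact_force: [-2.9, -1.0, 5.3]
grip_width: 0.0245
```

{"api": "apply_moves", "payload": {
  "deltas": [
    {"xyz": [0, 0, -0.0005], "turn": 0},
    {"xyz": [0, 0, 0], "turn": 0},
    {"xyz": [0, 0, 0], "turn": 0},
    {"xyz": [0, 0, 0], "turn": 0}
  ]
}}

```text
clock: 36.52
tcp_pos: [0.5971, 0.1948, 0.2999]
orientation: [0.009, 3.14, -0.0]
contact_force: [-3.1, -1.5, 8.9]
grip_width: 0.0244
```

{"api": "apply_moves", "payload": {
  "deltas": [
    {"xyz": [0, 0, 0.0005], "turn": 0},
    {"xyz": [0, 0, 0], "turn": 0},
    {"xyz": [0, 0, 0], "turn": 0},
    {"xyz": [0, 0, 0], "turn": 0},
    {"xyz": [0, 0, 0], "turn": 0},
    {"xyz": [0, 0, 0], "turn": 0},
    {"xyz": [0, 0, 0.02], "turn": 0},
    {"xyz": [0, 0, 0.04], "turn": 0},
    {"xyz": [0, 0, 0.03], "turn": 0},
    {"xyz": [0, 0, 0], "turn": 0},
    {"xyz": [0, 0, 0], "turn": 0},
    {"xyz": [0, 0, 0], "turn": 0}
  ],
  "claw": -1
}}

```text
clock: 37.52
tcp_pos: [0.5967, 0.1944, 0.3885]
orientation: [-0.009, -3.141, 0.001]
contact_force: [-0.2, -0.3, -0.6]
grip_width: 0.0856
```

```bash
python3 - <<'E'
from h import *
o=readout.get_obs();m,im=snap("wrist","w31.png"); print(o["tcp_pos"],o["contact_force"],o["clock"],o["grip_width"])
big=cv2.resize(im[150:300,240:400],None,fx=4,fy=4,interpolation=2)
for rad,z,col in ((.029,.124,(0,255,0)),(.013,.144,(0,0,255)),(.029,.116,(255,0,0))):
    pts=[4*(proj(m,(.598+rad*np.cos(a),.1947+rad*np.sin(a),z))-(239.6,149.6)) for a in np.linspace(0,6.28,60)]
    cv2.polylines(big,[np.int32(np.round(pts))],True,col,1)
cv2.imwrite("pics/b31.png",big)
m,im=snap("side","s31.png")
cv2.imwrite("pics/b32.png",cv2.resize(im[170:320,190:350],None,fx=4,fy=4,interpolation=2))
E
```

```text
[0.59668504 0.19435504 0.38848008] [-0.23019237 -0.3177523  -0.64023208] 37.5167 0.08564505295449049
```

View pics/b31.png

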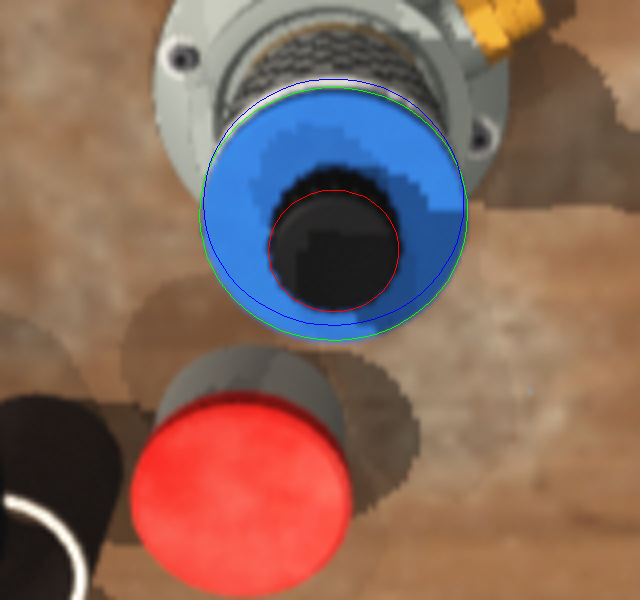

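View pics/b32.png

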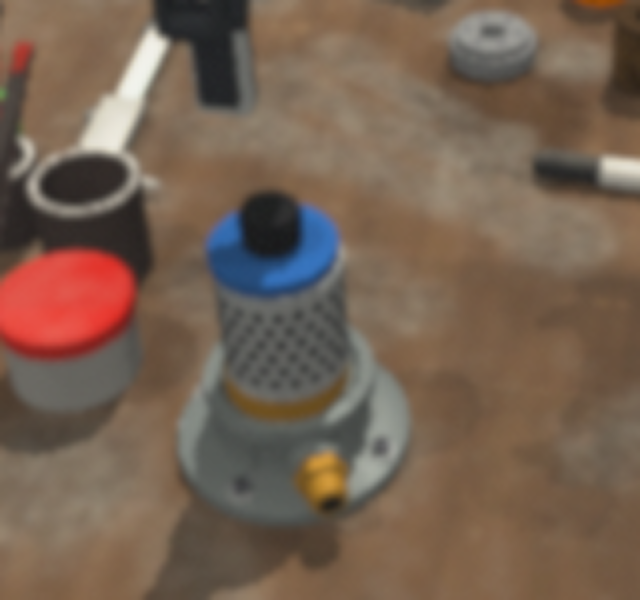

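```bash
python3 - <<'E'
from h import *
print(r.hand_in()); print(readout.get_obs()["clock"])
E
```

```text
the job is handed in; nothing more can be done
None
the job is handed in; nothing more can be done
```

The filter is back together on its base and handed in at about 37.6 s. The order was brass ring in the recess, white cartridge over the post, guard sleeve onto the flange, then the blue cover. Each part was lowered in small steps until it touched, then released and checked.

- **Seating:** The arm's height at contact was within about 0.5 mm of the height expected for a fully seated part, for all four. The last pictures from the wrist and side cameras show the cover level and centred on the axis, within about a millimetre. Contact forces stayed at or below about 13 N in the readings I took.
- **Disagreement:** While held, the sleeve looked about 2 mm lower in the wrist picture than the arm's height implied, and the cover slightly so. Contact height did not bear this out for either part.
- **Not touched:** The used brown cartridge, the orange one and the grey ring were left alone. I didn't take a last picture to check where the two cartridges lie.

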